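# Set out the sauce pots on the serving board

## Task

Get the sauce pots ready for the meal: slide the caddy's cover fully open, lift the lid off every pot on the serving board that has one and lay all the lids in the caddy's bay, then slide the cover fully shut over them. Every pot must end upright in the middle of a ring on the board, turned so that its pouring lip points straight at that ring's dart mark. Leave the other things on the table where they are.

Things in the scene. Friction and masses are not known exactly. Their poses are not given: they have to be found in the camera images.
- bay (a point): the white plastic utensil caddy is fixed, 300 (x) x 160 (y) x 67 mm high; its -x half is an open-topped bay, its +x half a closed deck onto which the cover slides. This point: centre of the bay's inner floor, 5 mm above the table; axes as the caddy's (the caddy's middle lies at x = +75 mm). The bay is 145 (x) x 150 (y) mm inside; its walls reach 51 mm above this floor and the side rails 62 mm.
- cover (a joint): how far the grey plastic sliding cover (150 x 150 x 5 mm) is open, in m: 0 = fully shut over the bay, 0.145 = fully open; it slides along the caddy's +x and stays where it is left (about 1.2 N friction).
- cover_grip (a point): middle of the bar grip on the cover: bar 14 mm thick along the caddy's x, 60 mm long along its y, 20 mm tall, its top 10 mm above this point, the cover's surface 10 mm below.
- ring1: flat inlaid ring 1 on the fixed pale wooden serving board (260 x 260 mm, top face 15 mm above the table; the four rings lie on a 120 mm square about its middle), 64 mm outside. Origin: its centre on the board's top face. Its x axis points to the middle of its dart, a flat dark wooden inlay 40 to 59 mm from the ring's centre that lies just outside the ring with the point towards it.
- ring2: flat inlaid ring 2 on the fixed pale wooden serving board (260 x 260 mm, top face 15 mm above the table; the four rings lie on a 120 mm square about its middle), 64 mm outside. Origin: its centre on the board's top face. Its x axis points to the middle of its dart, a flat dark wooden inlay 40 to 59 mm from the ring's centre that lies just outside the ring with the point towards it.
- ring3: flat inlaid ring 3 on the fixed pale wooden serving board (260 x 260 mm, top face 15 mm above the table; the four rings lie on a 120 mm square about its middle), 64 mm outside. Origin: its centre on the board's top face. Its x axis points to the middle of its dart, a flat dark wooden inlay 40 to 59 mm from the ring's centre that lies just outside the ring with the point towards it.
- ring4: flat inlaid ring 4 on the fixed pale wooden serving board (260 x 260 mm, top face 15 mm above the table; the four rings lie on a 120 mm square about its middle), 64 mm outside. Origin: its centre on the board's top face. Its x axis points to the middle of its dart, a flat dark wooden inlay 40 to 59 mm from the ring's centre that lies just outside the ring with the point towards it.
- pot1: white ceramic pot, 220 g, round, 54 mm outside, 60 mm high, walls 3.5 mm, with one small square pouring lip at the rim. Origin: centre of its underside; x points to the lip. All pots are alike; some have a lid on, some may have none.
- pot1_lip (a point): tip of that pot's lip: 37.5 mm from the pot's axis, 55.5 mm up; the lip is 12 mm wide, 8 mm tall and sticks out 10 mm.
- lid1: loose wooden lid, 35 g: plug of 40 mm diameter x 5 mm below, disc 52 mm x 6 mm, upright round knob 16 mm x 18 mm on top. Origin: centre of the plug's underside, knob along +z, 29 mm overall. On a pot the disc rests on the rim and the origin is 55 mm above the pot's. None if absent.
- pot2: white ceramic pot, 220 g, round, 54 mm outside, 60 mm high, walls 3.5 mm, with one small square pouring lip at the rim. Origin: centre of its underside; x points to the lip. All pots are alike; some have a lid on, some may have none.
- pot2_lip (a point): tip of that pot's lip: 37.5 mm from the pot's axis, 55.5 mm up; the lip is 12 mm wide, 8 mm tall and sticks out 10 mm.
- lid2: loose wooden lid, 35 g: plug of 40 mm diameter x 5 mm below, disc 52 mm x 6 mm, upright round knob 16 mm x 18 mm on top. Origin: centre of the plug's underside, knob along +z, 29 mm overall. On a pot the disc rests on the rim and the origin is 55 mm above the pot's. None if absent.
- pot3: white ceramic pot, 220 g, round, 54 mm outside, 60 mm high, walls 3.5 mm, with one small square pouring lip at the rim. Origin: centre of its underside; x points to the lip. All pots are alike; some have a lid on, some may have none.
- pot3_lip (a point): tip of that pot's lip: 37.5 mm from the pot's axis, 55.5 mm up; the lip is 12 mm wide, 8 mm tall and sticks out 10 mm.
- lid3: loose wooden lid, 35 g: plug of 40 mm diameter x 5 mm below, disc 52 mm x 6 mm, upright round knob 16 mm x 18 mm on top. Origin: centre of the plug's underside, knob along +z, 29 mm overall. On a pot the disc rests on the rim and the origin is 55 mm above the pot's. None if absent.
- pot4: white ceramic pot, 220 g, round, 54 mm outside, 60 mm high, walls 3.5 mm, with one small square pouring lip at the rim. Origin: centre of its underside; x points to the lip. All pots are alike; some have a lid on, some may have none.
- pot4_lip (a point): tip of that pot's lip: 37.5 mm from the pot's axis, 55.5 mm up; the lip is 12 mm wide, 8 mm tall and sticks out 10 mm.
- lid4: loose wooden lid, 35 g: plug of 40 mm diameter x 5 mm below, disc 52 mm x 6 mm, upright round knob 16 mm x 18 mm on top. Origin: centre of the plug's underside, knob along +z, 29 mm overall. On a pot the disc rests on the rim and the origin is 55 mm above the pot's. None if absent.
- pan: bystander: aluminium frying pan, 200 mm wide, 45 mm high, black handle
- bowl: bystander: white ceramic bowl, 150 mm wide, 60 mm high
- whisk: bystander: steel whisk, 265 mm long, lying
- chopsticks: bystander: two wooden chopsticks 230 mm long laid crosswise
- spoon: bystander: spoon, 150 mm long, lying between board and caddy
Things that resemble listed ones, but are neither listed nor needed, are in the scene too. What is shaped like the lid3 but pink, red or yellow is not meant.

How it is judged:
On the way, in this order (a step that is already met when the one before it is completed fails the run):
1. the cover is slid open (more than 130 mm) (value of joint cover above 0.13 m), for 0.2 s.
2. every lid lies in the bay while the cover is still open (x of lid1 in the frame of bay between -0.068 and 0.068 m and y of lid1 in the frame of bay between -0.073 and 0.073 m and z of lid1 in the frame of bay between -0.005 and 0.046 m and x of lid2 in the frame of bay between -0.068 and 0.068 m and y of lid2 in the frame of bay between -0.073 and 0.073 m and z of lid2 in the frame of bay between -0.005 and 0.046 m and x of lid3 in the frame of bay between -0.068 and 0.068 m and y of lid3 in the frame of bay between -0.073 and 0.073 m and z of lid3 in the frame of bay between -0.005 and 0.046 m and x of lid4 in the frame of bay between -0.068 and 0.068 m and y of lid4 in the frame of bay between -0.073 and 0.073 m and z of lid4 in the frame of bay between -0.005 and 0.046 m and value of joint cover above 0.1 m), for 0.2 s.
At the end, for the whole second after the job is handed in: The cover is shut (within 8 mm), every lid is in the bay, and every pot stands upright at rest on the board within 12 mm of the centre of a ring with its lip pointing at that ring's dart within 0.2 rad (11 degrees) (value of joint cover below 0.008 m and x of lid1 in the frame of bay between -0.068 and 0.068 m and y of lid1 in the frame of bay between -0.073 and 0.073 m and z of lid1 in the frame of bay between -0.005 and 0.046 m and x of lid2 in the frame of bay between -0.068 and 0.068 m and y of lid2 in the frame of bay between -0.073 and 0.073 m and z of lid2 in the frame of bay between -0.005 and 0.046 m and x of lid3 in the frame of bay between -0.068 and 0.068 m and y of lid3 in the frame of bay between -0.073 and 0.073 m and z of lid3 in the frame of bay between -0.005 and 0.046 m and x of lid4 in the frame of bay between -0.068 and 0.068 m and y of lid4 in the frame of bay between -0.073 and 0.073 m and z of lid4 in the frame of bay between -0.005 and 0.046 m and ((horizontal distance between pot1 and ring1 below 0.012 m and angle between the x axis of pot1 and the x axis of ring1, either way round below 0.2 rad and x of pot1_lip in the frame of ring1 above 0.015 m) or (horizontal distance between pot1 and ring2 below 0.012 m and angle between the x axis of pot1 and the x axis of ring2, either way round below 0.2 rad and x of pot1_lip in the frame of ring2 above 0.015 m) or (horizontal distance between pot1 and ring3 below 0.012 m and angle between the x axis of pot1 and the x axis of ring3, either way round below 0.2 rad and x of pot1_lip in the frame of ring3 above 0.015 m) or (horizontal distance between pot1 and ring4 below 0.012 m and angle between the x axis of pot1 and the x axis of ring4, either way round below 0.2 rad and x of pot1_lip in the frame of ring4 above 0.015 m)) and angle between each of pot1, pot2, pot3, pot4's own z axis and vertical below 0.1 rad and linear speed of each of pot1, pot2, pot3, pot4 below 0.03 m/s and z of pot1 in the frame of ring1 between -0.005 and 0.008 m and ((horizontal distance between pot2 and ring1 below 0.012 m and angle between the x axis of pot2 and the x axis of ring1, either way round below 0.2 rad and x of pot2_lip in the frame of ring1 above 0.015 m) or (horizontal distance between pot2 and ring2 below 0.012 m and angle between the x axis of pot2 and the x axis of ring2, either way round below 0.2 rad and x of pot2_lip in the frame of ring2 above 0.015 m) or (horizontal distance between pot2 and ring3 below 0.012 m and angle between the x axis of pot2 and the x axis of ring3, either way round below 0.2 rad and x of pot2_lip in the frame of ring3 above 0.015 m) or (horizontal distance between pot2 and ring4 below 0.012 m and angle between the x axis of pot2 and the x axis of ring4, either way round below 0.2 rad and x of pot2_lip in the frame of ring4 above 0.015 m)) and z of pot2 in the frame of ring1 between -0.005 and 0.008 m and ((horizontal distance between pot3 and ring1 below 0.012 m and angle between the x axis of pot3 and the x axis of ring1, either way round below 0.2 rad and x of pot3_lip in the frame of ring1 above 0.015 m) or (horizontal distance between pot3 and ring2 below 0.012 m and angle between the x axis of pot3 and the x axis of ring2, either way round below 0.2 rad and x of pot3_lip in the frame of ring2 above 0.015 m) or (horizontal distance between pot3 and ring3 below 0.012 m and angle between the x axis of pot3 and the x axis of ring3, either way round below 0.2 rad and x of pot3_lip in the frame of ring3 above 0.015 m) or (horizontal distance between pot3 and ring4 below 0.012 m and angle between the x axis of pot3 and the x axis of ring4, either way round below 0.2 rad and x of pot3_lip in the frame of ring4 above 0.015 m)) and z of pot3 in the frame of ring1 between -0.005 and 0.008 m and ((horizontal distance between pot4 and ring1 below 0.012 m and angle between the x axis of pot4 and the x axis of ring1, either way round below 0.2 rad and x of pot4_lip in the frame of ring1 above 0.015 m) or (horizontal distance between pot4 and ring2 below 0.012 m and angle between the x axis of pot4 and the x axis of ring2, either way round below 0.2 rad and x of pot4_lip in the frame of ring2 above 0.015 m) or (horizontal distance between pot4 and ring3 below 0.012 m and angle between the x axis of pot4 and the x axis of ring3, either way round below 0.2 rad and x of pot4_lip in the frame of ring3 above 0.015 m) or (horizontal distance between pot4 and ring4 below 0.012 m and angle between the x axis of pot4 and the x axis of ring4, either way round below 0.2 rad and x of pot4_lip in the frame of ring4 above 0.015 m)) and z of pot4 in the frame of ring1 between -0.005 and 0.008 m); the robot touches nothing.
It fails at once if the pan moves more than 30 mm (distance of pan from where it was at the start of the episode above 0.03 m).
It fails at once if the bowl moves more than 30 mm (distance of bowl from where it was at the start of the episode above 0.03 m).
It fails at once if the whisk moves more than 30 mm (distance of whisk from where it was at the start of the episode above 0.03 m).
It fails at once if the chopsticks moves more than 30 mm (distance of chopsticks from where it was at the start of the episode above 0.03 m).
It fails at once if the spoon moves more than 30 mm (distance of spoon from where it was at the start of the episode above 0.03 m).
Of lid1, lid2, lid3, lid4 only 2 to 4 are there at a start; the rules pass over those that are not, and their reading is None.
At some moment in a run one of pot1, pot2, pot3, pot4 may be knocked a few centimetres aside while the robot is not near it.
It also fails if it takes over 210 s, if anything falls off the work surface, if the arm or the gripper's body presses on something with over 40 N, if the wrist force passes 120 N, or if a joint passes its speed limit or range.

## Robot

A 6-joint arm with a two-finger parallel gripper is mounted at the origin on the work surface. World frame = base frame: x ahead of the robot, y to its left, z up, the work surface at z = 0. Lengths are in m, angles in rad, forces in N, time in s.
With the tool pointing down it reaches from about 0.4 to 0.825 m from the base axis. Payload 7 kg.
Tool frame: the origin (TCP) lies midway between the tips of the shut fingers; the grasp point (between the pads) lies hold_point_z behind it (hold_point_z is the distance from the TCP to the grasp point, in m); z points along the fingers, y is the direction in which the jaws open and shut (so a half turn about z gives the same grasp; the last joint's range is limited). The gripper opens to 88 mm and grips with 3 to 60 N. Pads are 19 mm wide; open, the fingers measure 130 mm over their backs; the gripper's body (78 mm by 193 mm) begins 47 mm behind the grasp point.
Start: joints at [-0.932, 0.359, 0.012, 0, -1.224, -0.288], TCP at [0.232, -0.634, 0.204] pointing down, gripper open.
Joint ranges: [-3.07, 3.07], [-1.43, 2.12], [-1.02, 1.25], [-3.03, 1.67], [-3.05, -0], [-3.03, 3.03]. Speed limits (rad/s): [2.39, 2.39, 3.01, 3.14, 3.14, 3.14].

## Interface

Orientations are given as [roll, pitch, yaw] about the fixed x, y, z axes, in that order (R = Rz(yaw) Ry(pitch) Rx(roll)).
In Python, from station import * gives the robot as it stands. The module is installed in compiled form; this text tells all that it offers.
- The arm moves only by the tool arm_command, never from a script. Its arguments are lists of equal length, an entry for each row: "fingers": the closure, from -1 (fully open) to 1 (shut); "dp": the shift along the world's x, y, z in m, a list of three; "roll": the turn about the world's z in rad. In form: {"fingers": [fingers, ...], "dp": [[x, y, z], ...], "roll": [roll, ...]}. A call has 1 to 8 rows; each row shifts and turns the pose as measured when the row begins; what a row does not reach is not made up. A row lasts 1/10 s, in which the tool goes at most 50 mm and 8.59 degrees, less where a joint would pass 70% of its speed; a pose out of reach is approached as far as the arm can. A call is refused whole if a number of a shift passes 0.05 or a number of a turn 0.15, either way. A call with a gripper value outside its range is refused whole. The fingers move at their own pace and stop on an object; "newtons" is the grip in N (left out, the last holds). Time passes only in rows, so rows that do not move let the fingers close. It gives the time, the measured TCP pose, the force and the opening at its end, in the units of the state.
- get_state(): the state, without advancing time (a new reading comes with each control period).
- grab_frame(name): name is "side" or "top"; returns the picture (480x640x3 uint8, blue, green, red); there is no depth.
- calibration(name): a dict with "fx", "fy", "cx", "cy" (pixels), "k1" (the pictures are not rectified: a ray, as slopes to the right and down, at radius r is drawn at 1 + k1 r^2 times it, then the intrinsics apply), "R" (3x3) and "t" (3): a world point X has camera coordinates R X + t. Camera axes: x right, y down, z forward; pixel columns grow to the right and rows downward; lengths in m; the calibration is good to about 2 mm. A picture is of the moment at which its call begins. calibration takes no time and is no camera call.
- job_done(): hands the job in, once; it reports no verdict.
The state is a dict: "t": time; "q": joint angles; "qd": joint speeds; "joint_efforts": joint torques, N m; "eef_pos": TCP position; "ee_rot": TCP orientation; "force": force on the tool from outside, world axes, zero at the start; "moment": the same for the moment, N m; "width": finger opening in m.
Only numpy, scipy, OpenCV 4.12 (cv2) and the standard library are available. Lean on these libraries where they do the work, as an engineer would, in place of code of your own. Each camera call takes 0.05 s, during which the arm holds its last target.

## Working session

There is one attempt and no reset: what is moved stays moved. The work goes in short steps, Python scripts to look and compute and a tool call to move; the robot and the scene stay as the last step left them, time stands still between calls to the robot, and variables do not carry over. Pictures are saved under pics/ and viewed, and the job is handed in when it is done.

Besides the shell and the picture viewer there is one more tool, called after "Request:" in YAML: its name, and indented under it one key for each argument. arm_command: Moves the arm, as the interface text tells. Its arguments: {"type":"object","properties":{"fingers":{"type":"array"},"dp":{"type":"array"},"roll":{"type":"array"},"newtons":{"type":"number"}},"required":["fingers","dp","roll"]}

```bash
ls; mkdir -p pics; python3 - <<'E'
from station import *
import cv2
s=get_state(); print({k:(v if not hasattr(v,'tolist') else v.tolist()) for k,v in s.items()})
for n in("side","top"):
    cv2.imwrite(f"pics/{n}0.png",grab_frame(n)); print(calibration(n))
try: print(hold_point_z)
except Exception as e: print(e)
E
```

```text
pics
{'t': 0.0, 'q': [-0.9319043283677739, 0.359375464937538, 0.0110954966737739, -0.0003432923933154311, -1.2241251071953752, -0.2880582335021641], 'qd': [0.0004930808761460198, -0.00014850537247496182, -0.00047278179334961097, -0.00011605913240965017, -0.0003126728956188426, -0.0005852953882100891], 'joint_efforts': [0.002265155635541305, -58.272414207458496, 29.30509328842163, 6.997210085391998, 0.006933089898666367, -0.00014317125533125363], 'eef_pos': [0.23175155234032038, -0.63341721484605, 0.20274729865176933], 'ee_rot': [3.139958500647795, -0.00014765001509831066, -2.7908756678278377], 'force': [-0.010835171599727748, 0.0975088740173877, 0.35737574204131206], 'moment': [-0.0009057269472216691, 0.03419998774102902, 0.023978363075142353], 'width': 0.08741391327191815}
{'fx': 596.897523799877, 'fy': 596.897523799877, 'cx': 319.4531121701566, 'cy': 234.95087121145642, 'k1': -0.07765794397537464, 'R': array([[ 0.98262828, -0.18422867, -0.02239327],
       [-0.12726385, -0.5810858 , -0.80383034],
       [ 0.13507618,  0.79271627, -0.59443699]]), 't': array([-0.58164215,  0.12765526,  1.90247635])}
{'fx': 541.7955711555614, 'fy': 541.7955711555614, 'cx': 312.4047994119058, 'cy': 238.69570119257193, 'k1': 0.04473749712356276, 'R': array([[-0.02255891, -0.99962778,  0.01534264],
       [-0.99400188,  0.020784  , -0.10736989],
       [ 0.10701104, -0.01767276, -0.99410075]]), 't': array([-0.01009545,  0.57924632,  1.31763138])}
0.0188
```

View pics/top0.png

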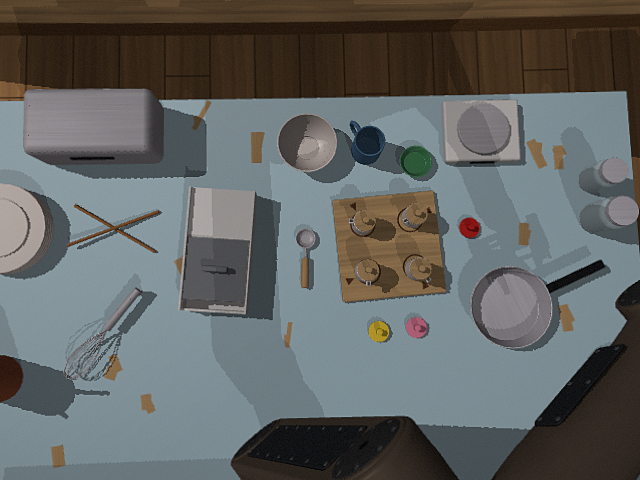

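View pics/side0.png

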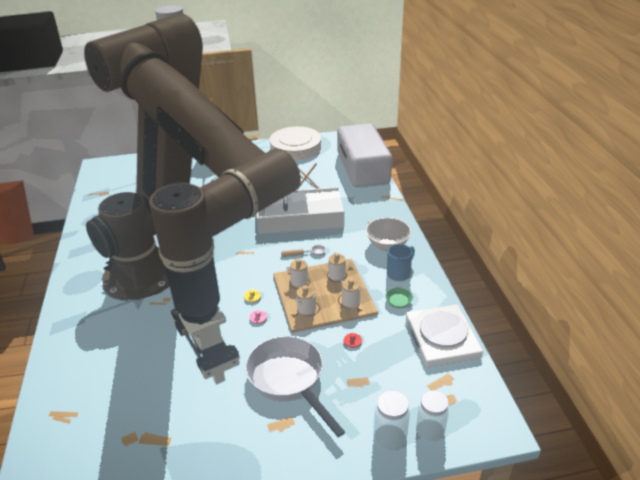

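The top view (image up = +x, left = +y) shows the caddy at (220,250), with its cover near the robot, and the board at (388,246) with 4 pots. I'll zoom in on these.

```bash
cat > h.py <<'E'
import numpy as np, cv2
from station import *
def ray(n,uv):
    c=calibration(n); d=np.array([(uv[0]-c['cx'])/c['fx'],(uv[1]-c['cy'])/c['fy']])
    rd=np.hypot(*d); r=rd
    for _ in range(20): r=rd/(1+c['k1']*r*r)
    s=d*(r/rd if rd>0 else 1)
    R=np.array(c['R']); t=np.array(c['t'])
    return -R.T@t, R.T@np.array([s[0],s[1],1.])
def onz(n,uv,z):
    o,d=ray(n,uv); return o+d*(z-o[2])/d[2]
def proj(n,X):
    c=calibration(n); p=np.array(c['R'])@np.array(X)+np.array(c['t']); s=p[:2]/p[2]; s=s*(1+c['k1']*(s@s))
    return np.array([c['fx']*s[0]+c['cx'],c['fy']*s[1]+c['cy']])
def tri(u1,u2):
    o1,d1=ray("top",u1);o2,d2=ray("side",u2)
    A=np.stack([d1,-d2],1); x=np.linalg.lstsq(A,o2-o1,rcond=None)[0]
    a=o1+x[0]*d1;b=o2+x[1]*d2
    return (a+b)/2,np.linalg.norm(a-b)
E
python3 - <<'E'
import cv2
t=cv2.imread("pics/top0.png"); s=cv2.imread("pics/side0.png")
def crop(im,x,y,w,h,f,n): cv2.imwrite(n,cv2.resize(im[y:y+h,x:x+w],None,fx=f,fy=f,interpolation=cv2.INTER_CUBIC))
crop(t,325,185,130,120,5,"pics/tb.png")
crop(s,265,245,120,90,6,"pics/sb.png")
crop(t,170,175,100,150,4,"pics/tc.png")
crop(s,245,180,110,60,6,"pics/sc.png")
E
```

```text
(no output)
```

View pics/tb.png

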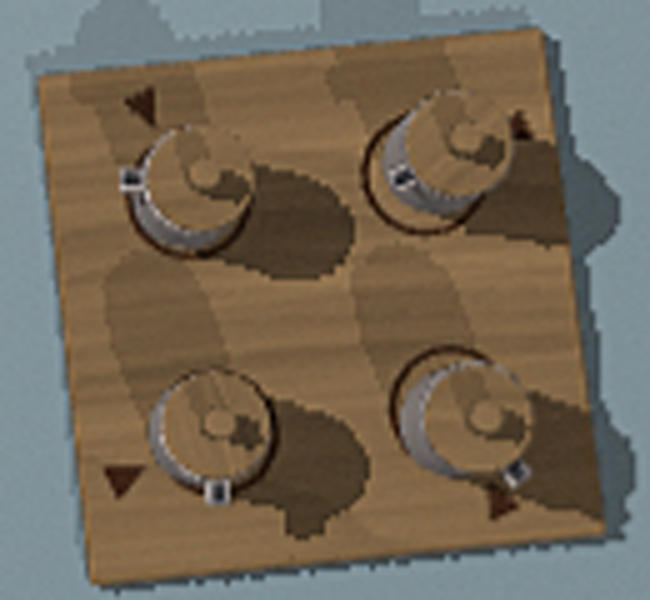

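View pics/sb.png

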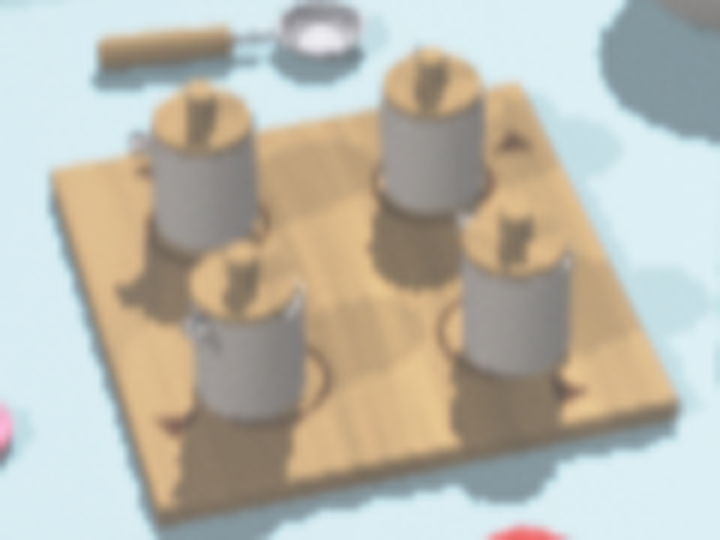

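View pics/tc.png

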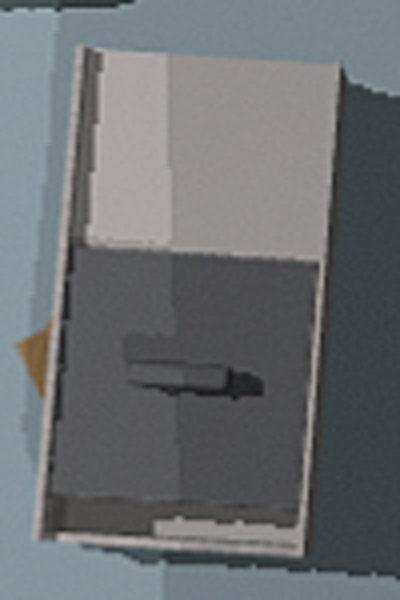

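View pics/sc.png

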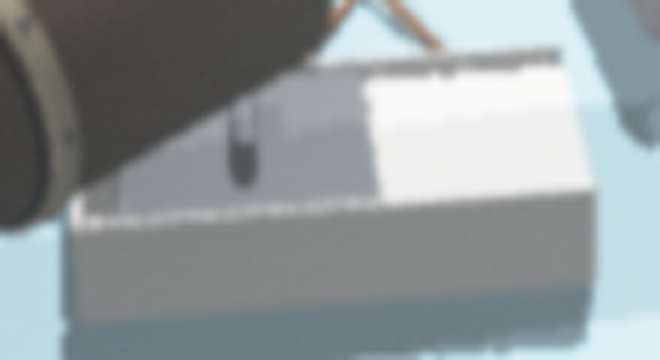

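Seen in crops: all four pots have lids. Lips in the top crop are at UL (132,180), UR (403,178), LL (218,492) and LR (517,472). Darts are at UL (143,105), UR (520,125), LL (124,480) and LR (502,502). The cover is slightly open. Next I'll measure.

```bash
cat > m.py <<'E'
from h import *
np.set_printoptions(precision=4,suppress=True)
P=lambda x,y:(325+(x+.5)/5-.5,185+(y+.5)/5-.5)
C=lambda x,y:(170+(x+.5)/4-.5,175+(y+.5)/4-.5)
bc=np.array([onz("top",P(*p),.015) for p in [(38,75),(543,28),(605,533),(92,583)]])
print("board",bc[:,:2].tolist(),[np.linalg.norm(bc[i]-bc[(i+1)%4]) for i in range(4)])
ctr=bc.mean(0); 
# axes: edge UL->LL direction ~ -x
e=(bc[0]-bc[3])+(bc[1]-bc[2]); f=(bc[0]-bc[1])+(bc[3]-bc[2])
a1=np.arctan2(e[1],e[0]); a2=np.arctan2(f[1],f[0])-np.pi/2; th=(a1+a2)/2
print("ctr",ctr,"yaw",a1,a2)
u=np.array([np.cos(th),np.sin(th)]);v=np.array([-u[1],u[0]])
rings=dict(UL=ctr[:2]+.06*u+.06*v,UR=ctr[:2]+.06*u-.06*v,LL=ctr[:2]-.06*u+.06*v,LR=ctr[:2]-.06*u-.06*v)
D=dict(UL=(143,105),UR=(521,125),LL=(124,480),LR=(502,502))
K=dict(UL=(204,177),UR=(476,140),LL=(218,422),LR=(487,418))
L=dict(UL=(132,180),UR=(403,178),LL=(218,492),LR=(517,472))
for n in rings:
    d=onz("top",P(*D[n]),.015)[:2]-rings[n]; k=onz("top",P(*K[n]),.099)[:2]; l=onz("top",P(*L[n]),.0745)[:2]-k
    print(n,"ring",rings[n],"px",((proj("top",[*rings[n],.015])-[325,185]+.5)*5-.5),"dart ang",np.arctan2(d[1],d[0]),np.linalg.norm(d),"knob",k,"off",k-rings[n],"lip ang",np.arctan2(l[1],l[0]),np.linalg.norm(l))
g=[onz("top",C(*p),z) for p,z in [((129,372),.077),((229,378),.077)]]; print("grip",g)
co=np.array([onz("top",C(*p),.067) for p in [(82,48),(341,66),(303,550),(38,538)]])
print("caddy",co[:,:2].tolist(),[np.linalg.norm(co[i]-co[(i+1)%4]) for i in range(4)])
E
python3 m.py
```

```text
board [[0.6794594425970915, -0.07550841785980247], [0.6984011001629988, -0.33337651820791786], [0.4419396900630554, -0.3523525162250712], [0.422598033942665, -0.09559183633351778]] [np.float64(0.25856284259051954), np.float64(0.2571624843774814), np.float64(0.25748814807647397), np.float64(0.25764535111957027)]
ctr [ 0.5606 -0.2142  0.015 ] yaw 0.07594498552331297 0.0742533843759754
UL ring [ 0.6159 -0.1499] px [188.1574 195.9443] dart ang 0.4278678669590468 0.05168768362640954 knob [ 0.6136 -0.1483] off [-0.0023  0.0015] lip ang 1.4867257167977441 0.03215838155424477
UR ring [ 0.6249 -0.2695] px [423.5908 173.4558] dart ang -1.130280943148898 0.05575417880302808 knob [ 0.6287 -0.2784] off [ 0.0038 -0.0088] lip ang 2.000908536687585 0.033849472558851124
LL ring [ 0.4963 -0.1589] px [213.8705 432.1708] dart ang 2.0349238916427868 0.05120520715428565 knob [ 0.4972 -0.1511] off [0.0009 0.0078] lip ang -3.0862990704612447 0.0322715935163813
LR ring [ 0.5053 -0.2785] px [451.5171 409.191 ] dart ang -2.682438861920097 0.05229658840652072 knob [ 0.4964 -0.2777] off [-0.0089  0.0008] lip ang -2.501982691035542 0.03105801206425983
grip [array([0.5103, 0.2426, 0.077 ]), array([0.5054, 0.1834, 0.077 ])]
caddy [[0.7086890584526758, 0.2726272671759746], [0.6947162324343471, 0.11569981339117603], [0.4026186190521609, 0.14145828809342503], [0.4136081793558678, 0.2979658196401247]] [np.float64(0.15754829614539972), np.float64(0.29323116267299343), np.float64(0.15689288660264364), np.float64(0.2961667899166338)]
```

Request:
arm_command:
  fingers: [-1, -1, -1, -1, -1, -1, -1, -1]
  dp:
    - [0.02, 0.045, 0]
    - [0.02, 0.045, 0]
    - [0.02, 0.045, 0]
    - [0.02, 0.045, 0]
    - [0.02, 0.045, 0]
    - [0.02, 0.045, 0]
    - [0.02, 0.045, 0]
    - [0.02, 0.045, 0]
  roll: [0.1, 0.1, 0.1, 0.1, 0.1, 0.1, 0.1, 0.1]

```text
t: 0.9
eef_pos: [0.3885, -0.2681, 0.1969]
ee_rot: [3.133, -0.002, -1.971]
force: [0.7, -0.8, -0.6]
width: 0.0878
```

Request:
arm_command:
  fingers: [-1, -1, -1, -1, -1, -1, -1, -1]
  dp:
    - [0.012, 0.048, 0]
    - [0.012, 0.048, 0]
    - [0.012, 0.048, 0]
    - [0.012, 0.048, 0]
    - [0.012, 0.048, 0]
    - [0.012, 0.048, 0]
    - [0.012, 0.048, 0]
    - [0.012, 0.048, 0]
  roll: [0.04, 0.04, 0.04, 0.04, 0.04, 0.04, 0.04, 0.04]

```text
t: 1.7
eef_pos: [0.4814, 0.1211, 0.1973]
ee_rot: [3.134, -0.0, -1.633]
force: [1.6, -0.9, 0.2]
width: 0.0876
```

Request:
arm_command:
  fingers: [-1, -0.5, -0.5, -0.5]
  dp:
    - [0.012, 0.045, 0]
    - [0.012, 0.045, 0]
    - [0.0, 0.0, 0]
    - [0, 0, 0]
  roll: [0, 0, 0, 0]

```text
t: 2.1
eef_pos: [0.5055, 0.2208, 0.1953]
ee_rot: [3.133, -0.001, -1.625]
force: [0.5, 0.3, 0.8]
width: 0.0691
```

```bash
python3 - <<'E'
from h import *
s=get_state();print(s['t'],s['eef_pos'],s['ee_rot'],s['width'],s['q'])
t=grab_frame("top");sd=grab_frame("side")
cv2.imwrite("pics/t1.png",cv2.resize(t[170:330,160:460],None,fx=2.6,fy=2.6,interpolation=cv2.INTER_CUBIC))
cv2.imwrite("pics/s1.png",cv2.resize(sd[120:340,230:430],None,fx=2.7,fy=2.7,interpolation=cv2.INTER_CUBIC))
E
```

```text
2.1 [0.50552406 0.22079307 0.19534448] [ 3.13277612e+00 -1.37986193e-03 -1.62491807e+00] 0.06912704787714147 [ 0.7626452   0.16795485 -0.26526501 -0.00602056 -1.14462481 -0.81426488]
```

View pics/t1.png

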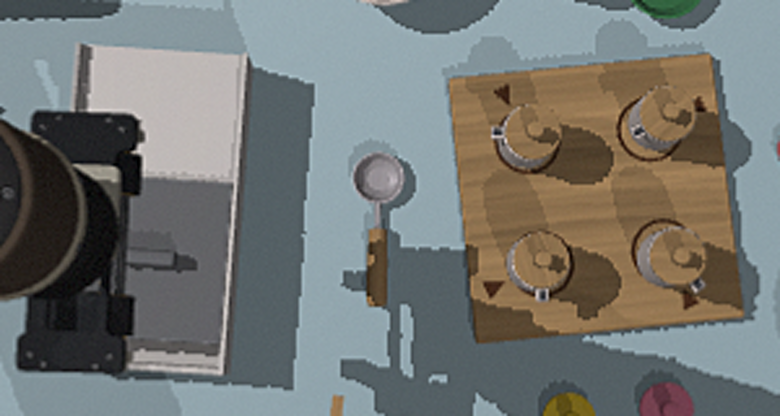

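View pics/s1.png

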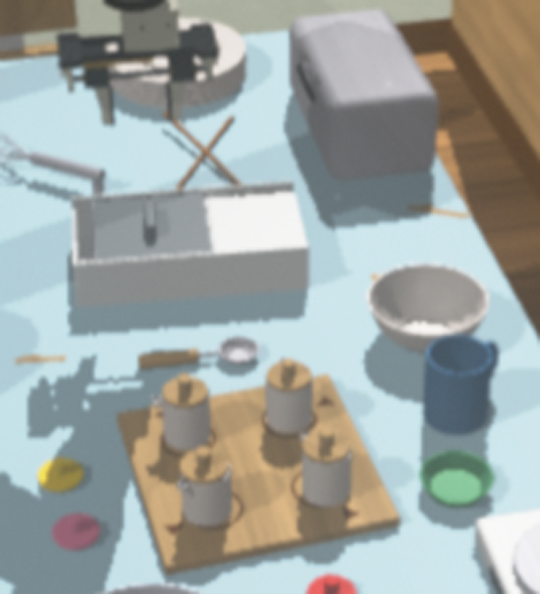

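The side crop shows the cover grip at about (150,195–240). I'll triangulate its height.

```bash
python3 - <<'E'
from h import *
sd=grab_frame("side")
cv2.imwrite("pics/s2.png",cv2.resize(sd[180:240,250:350],None,fx=8,fy=8,interpolation=cv2.INTER_CUBIC))
for z in (.06,.07,.08,.09):
    C=lambda x,y:(170+(x+.5)/4-.5,175+(y+.5)/4-.5)
    for p in [(129,372),(229,378)]:
        X=onz("top",C(*p),z); print(z,X[:2],(proj("side",X)-[250,180])*8)
E
```

```text
0.06 [0.51125714 0.24576761] [273.64963223 151.88923061]
0.06 [0.50628372 0.18583888] [281.18954703 226.45947582]
0.07 [0.51067252 0.24390348] [271.64130899 135.4175665 ]
0.07 [0.505737   0.18443145] [279.10022775 209.28719893]
0.08 [0.5100879  0.24203935] [269.61944058 118.83095246]
0.08 [0.50519028 0.18302402] [276.99719719 191.99800865]
0.09 [0.50950329 0.24017522] [267.58390162 102.12827734]
0.09 [0.50464357 0.1816166 ] [274.88033355 174.59081575]
```

View pics/s2.png

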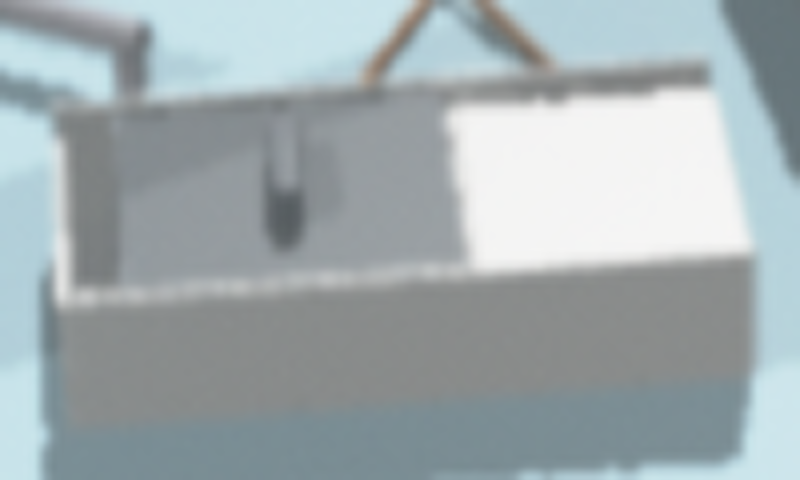

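Request:
arm_command:
  fingers: [-0.5, -0.5, -0.5, -0.5, 1, 1, 1, 1]
  dp:
    - [0.002, -0.008, -0.045]
    - [0, 0, -0.045]
    - [0, 0, -0.03]
    - [0, 0, -0.008]
    - [0, 0, 0]
    - [0, 0, 0]
    - [0, 0, 0]
    - [0, 0, 0]
  roll: [-0.033, 0, 0, 0, 0, 0, 0, 0]
  newtons: 25

```text
t: 3.05
eef_pos: [0.5111, 0.2069, 0.073]
ee_rot: [-3.139, 0.008, -1.668]
force: [-0.8, 0.7, 0.3]
width: 0.0392
```

Request:
arm_command:
  fingers: [1, 1, 1, 1, 1]
  dp:
    - [-0.002, 0.004, -0.005]
    - [0, 0, 0]
    - [0, 0, 0]
    - [0, 0, 0]
    - [0, 0, 0]
  roll: [0, 0, 0, 0, 0]

```text
t: 3.55
eef_pos: [0.51, 0.2127, 0.07]
ee_rot: [-3.136, 0.011, -1.667]
force: [0.4, 0.5, 0.4]
width: 0.0018
```

```bash
python3 - <<'E'
from h import *
s=get_state();print(s['t'],s['eef_pos'],s['width'],s['force'])
t=grab_frame("top");sd=grab_frame("side")
a=cv2.resize(t[175:325,165:285],None,fx=4,fy=4,interpolation=cv2.INTER_CUBIC)
b=cv2.resize(sd[120:240,250:350],None,fx=4,fy=5,interpolation=cv2.INTER_CUBIC)[:600]
b=cv2.resize(b,(300,600));cv2.imwrite("pics/c3.png",np.hstack([a,b]))
E
```

```text
3.55 [0.50998019 0.21265062 0.07001035] 0.0018087741705213065 [0.39931029 0.48804391 0.37047442]
```

View pics/c3.png

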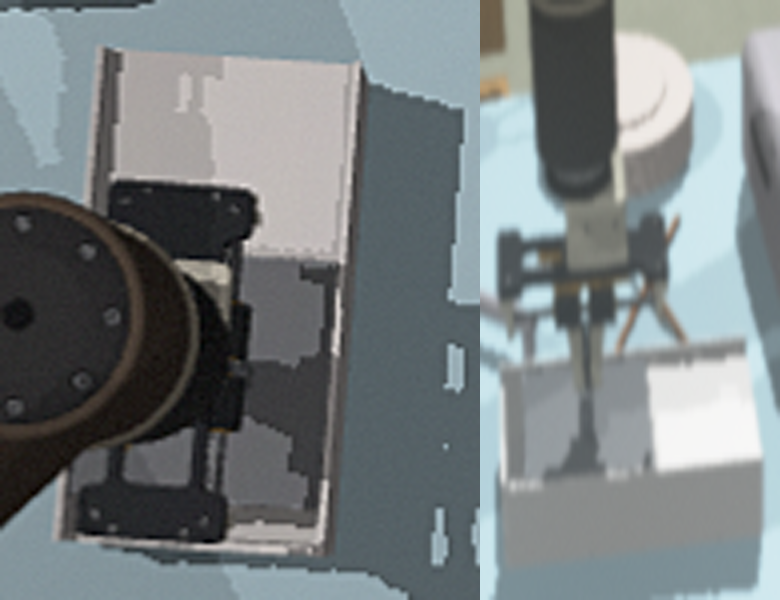

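```bash
python3 - <<'E'
from h import *
sd=grab_frame("side");t=grab_frame("top")
cv2.imwrite("pics/s4.png",np.vstack([cv2.resize(sd[170:230,250:350],None,fx=7,fy=7,interpolation=cv2.INTER_CUBIC)[:300]*1,]) if 0 else cv2.resize(sd[160:235,250:350],None,fx=8,fy=8,interpolation=cv2.INTER_CUBIC))
p=get_state()['eef_pos']; print((proj("side",p)-[250,160])*8)
cv2.imwrite("pics/t4.png",cv2.resize(t[235:300,190:270],None,fx=9,fy=9,interpolation=cv2.INTER_CUBIC)); print((proj("top",p)-[190,235])*9)
E
```

```text
[279.86444153 333.5982983 ]
[225.75522067 293.5488724 ]
```

View pics/s4.png

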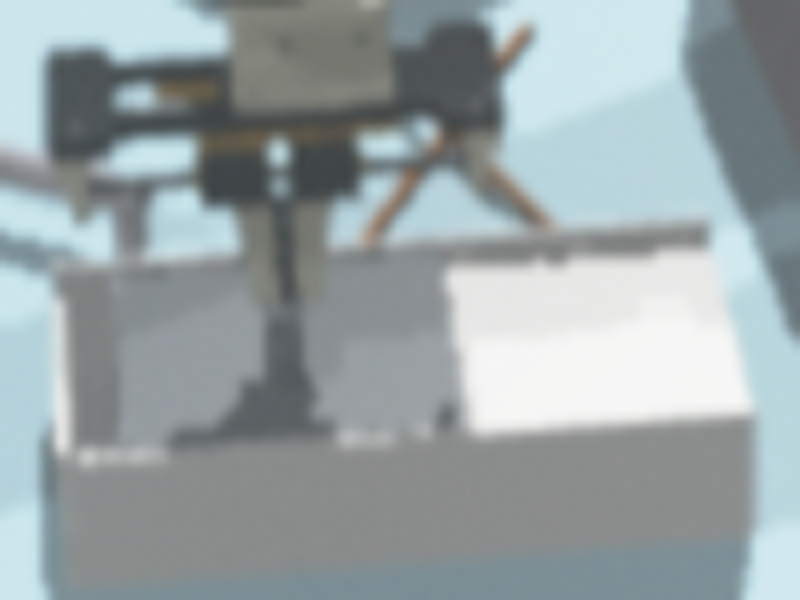

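View pics/t4.png

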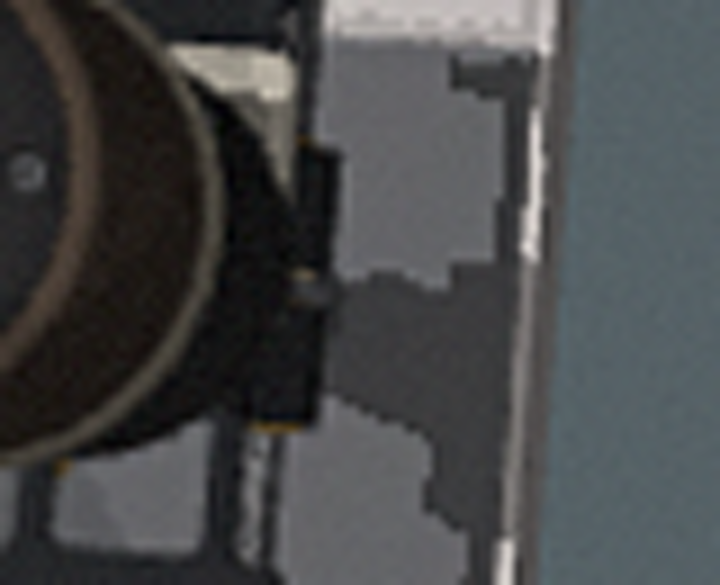

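```bash
python3 - <<'E'
from h import *
print(proj("side",[0.5055,.2208,.1953]))
for z in (.07,.08,.09): print(z,(proj("side",[.510,.2127,z])-[250,160])*8)
s=get_state();print(s['q'],s['ee_rot'],s['joint_efforts'])
E
```

```text
[281.27754295 169.75530369]
0.07 [279.82794012 333.22727113]
0.08 [278.54427322 314.14619523]
0.09 [277.25409354 294.95864091]
[ 0.74682407  0.27914366 -0.44071431 -0.00439026 -0.83890195 -0.8398691 ] [-3.13601848  0.01116182 -1.66672452] [ 2.59758462e-02 -4.61424100e+01  2.34323519e+01  5.58749199e+00
  5.70527511e-03  1.19359305e-03]
```

Request:
arm_command:
  fingers: [0.1, 0.1, 0.1, 0.1, 0.1, 0.1]
  dp:
    - [0, 0, 0]
    - [0, 0, 0]
    - [0, 0, 0]
    - [0, 0, 0]
    - [0, 0, -0.003]
    - [0, 0, -0.003]
  roll: [0, 0, 0, 0, 0, 0]

```text
t: 4.35
eef_pos: [0.5102, 0.2125, 0.0638]
ee_rot: [-3.136, 0.012, -1.667]
force: [0.5, 0.6, -0.3]
width: 0.0381
```

Request:
arm_command:
  fingers: [0.1, 0.1]
  dp:
    - [0, 0, -0.003]
    - [0, 0, 0]
  roll: [0, 0]

```text
t: 4.55
eef_pos: [0.5099, 0.2123, 0.0599]
ee_rot: [-3.136, 0.011, -1.667]
force: [-0.5, -1.0, -0.2]
width: 0.0393
```

Request:
arm_command:
  fingers: [0.1, 0.1]
  dp:
    - [0, 0, -0.004]
    - [0, 0, 0]
  roll: [0, 0]

```text
t: 4.75
eef_pos: [0.5098, 0.2122, 0.0553]
ee_rot: [-3.137, 0.011, -1.667]
force: [-1.1, -0.8, -0.5]
width: 0.0395
```

```bash
python3 - <<'E'
from h import *
sd=grab_frame("side")
cv2.imwrite("pics/s5.png",cv2.resize(sd[160:235,250:350],None,fx=8,fy=8,interpolation=cv2.INTER_CUBIC))
p=get_state()['eef_pos']; print(p,(proj("side",p)-[250,160])*8,get_state()['force'])
E
```

```text
[0.5099946  0.21234836 0.05564217] [281.75785521 360.87143145] [-0.16712723  0.45428818  0.84113004]
```

View pics/s5.png

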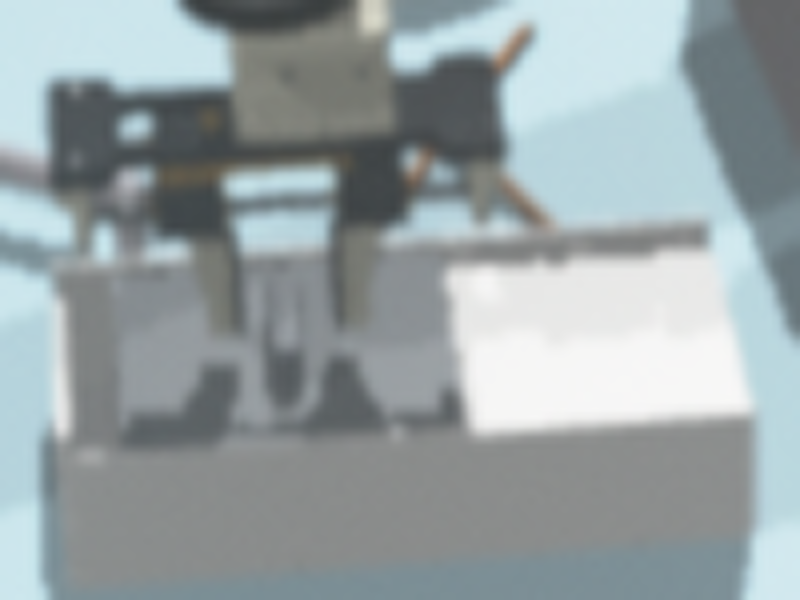

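Request:
arm_command:
  fingers: [0.1, 0.1, 1, 1, 1, 1, 1]
  dp:
    - [0, 0, -0.004]
    - [0, 0, 0]
    - [0, 0, 0]
    - [0, 0, 0]
    - [0, 0, 0]
    - [0, 0, 0]
    - [0, 0, 0]
  roll: [0, 0, 0, 0, 0, 0, 0]

```text
t: 5.5
eef_pos: [0.51, 0.2125, 0.0515]
ee_rot: [-3.136, 0.011, -1.667]
force: [0.6, -0.5, -0.9]
width: 0.0138
```

Request:
arm_command:
  fingers: [1, 1, 1, 1, 1, 1]
  dp:
    - [0.02, -0.0018, 0]
    - [0.02, -0.0018, 0]
    - [0.02, -0.0018, 0]
    - [0.02, -0.0018, 0]
    - [0.02, -0.0018, 0]
    - [0.01, -0.0008, 0]
  roll: [0, 0, 0, 0, 0, 0]

```text
t: 6.1
eef_pos: [0.6206, 0.2031, 0.0515]
ee_rot: [-3.139, 0.011, -1.664]
force: [-2.4, 0.3, 3.1]
width: 0.0136
```

Request:
arm_command:
  fingers: [1, 1, 1]
  dp:
    - [0.006, -0.0005, 0]
    - [0.006, -0.0005, 0]
    - [0, 0, 0]
  roll: [0, 0, 0]

```text
t: 6.4
eef_pos: [0.6231, 0.2028, 0.0513]
ee_rot: [3.128, 0.009, -1.667]
force: [2.1, -0.8, -0.4]
width: 0.0138
```

Request:
arm_command:
  fingers: [1]
  dp:
    - [0.008, -0.0007, 0]
  roll: [0]

```text
t: 6.5
eef_pos: [0.6245, 0.2023, 0.051]
ee_rot: [3.118, 0.007, -1.667]
force: [-42.9, 14.3, 28.7]
width: 0.0137
```

```bash
python3 - <<'E'
from h import *
t=grab_frame("top");sd=grab_frame("side")
a=cv2.resize(t[175:325,165:285],None,fx=4,fy=4,interpolation=cv2.INTER_CUBIC)
b=cv2.resize(sd[160:235,250:350],None,fx=4,fy=4,interpolation=cv2.INTER_CUBIC)[:600]
b=cv2.copyMakeBorder(b,0,300,0,0,cv2.BORDER_CONSTANT)[:,:320];cv2.imwrite("pics/c6.png",np.hstack([a,b])[:,:800])
E
```

```text
(no output)
```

View pics/c6.png

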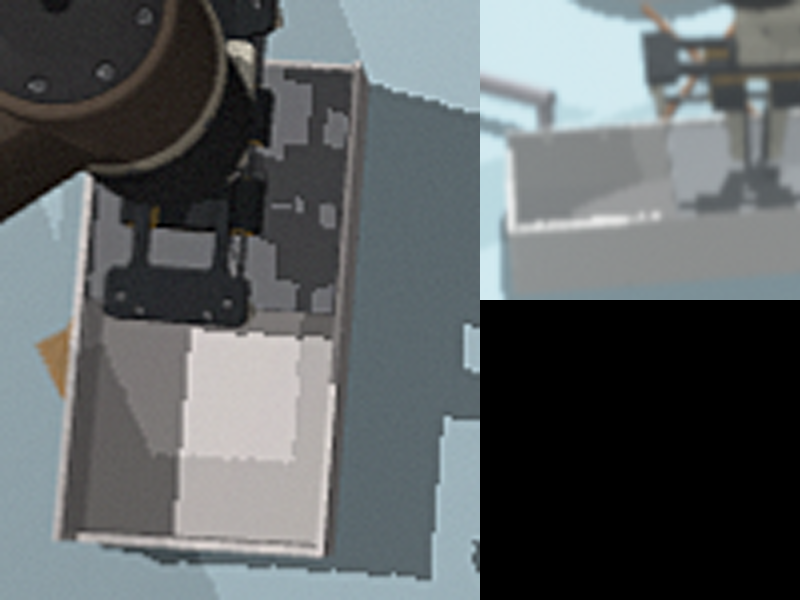

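Request:
arm_command:
  fingers: [0.1, 0.1, 0.1, 0.1, 0.1, 0.1, 0.1]
  dp:
    - [-0.001, 0, 0]
    - [0, 0, 0]
    - [0, 0, 0]
    - [0, 0, 0.03]
    - [0, 0, 0.05]
    - [0, -0.02, 0.045]
    - [0, -0.048, 0.01]
  roll: [0, 0, 0, 0, 0, 0.14, 0.14]

```text
t: 7.3
eef_pos: [0.6215, 0.1354, 0.1867]
ee_rot: [3.115, -0.0, -1.377]
force: [1.1, -0.6, 0.2]
width: 0.0396
```

Request:
arm_command:
  fingers: [0.1, 0.1, 0.1, 0.1, 0.1, 0.1, 0.1]
  dp:
    - [-0.01, -0.045, 0]
    - [-0.01, -0.045, 0]
    - [-0.01, -0.045, 0]
    - [-0.01, -0.035, 0]
    - [-0.02, -0.045, 0]
    - [-0.03, -0.035, 0]
    - [-0.03, -0.025, 0]
  roll: [0.14, 0.14, 0.14, 0.14, 0.14, 0.14, 0.14]

```text
t: 8.0
eef_pos: [0.5038, -0.1511, 0.1897]
ee_rot: [3.122, -0.006, -0.356]
force: [0.0, 0.3, 0.2]
width: 0.0392
```

Request:
arm_command:
  fingers: [0.1, 0.1, 0.1]
  dp:
    - [-0.005, 0, -0.04]
    - [0, 0, 0]
    - [0, 0, 0]
  roll: [0.14, 0.13, 0]

```text
t: 8.3
eef_pos: [0.4959, -0.1562, 0.1502]
ee_rot: [3.123, -0.011, -0.079]
force: [-0.9, -0.8, 0.9]
width: 0.0392
```

```bash
cat > look.py <<'E'
from h import *
import sys
def look(name,tb,sb,f=5):
    t=grab_frame("top");s=grab_frame("side")
    for im,b,n in((t,tb,"t"),(s,sb,"s")):
        if b: x,y,w,h=b; cv2.imwrite(f"pics/{name}{n}.png",cv2.resize(im[y:y+h,x:x+w],None,fx=f,fy=f,interpolation=cv2.INTER_CUBIC))
    st=get_state(); p=st['eef_pos']; print(st['t'],p,st['ee_rot'],st['width'])
    if tb: print("tcp top crop",(proj("top",p)-tb[:2])*f+f/2-.5)
    if sb: print("tcp side crop",(proj("side",p)-sb[:2])*f+f/2-.5)
E
python3 -c "
from look import *
look('a1',(325,185,130,120),(265,225,120,110))"
```

```text
8.4 [ 0.49572839 -0.15550731  0.1498605 ] [ 3.1235231  -0.00956812 -0.08469257] 0.03935082493248037
tcp top crop [241.15911638 419.18540604]
tcp side crop [156.68874329 110.29047759]
```

View pics/a1t.png

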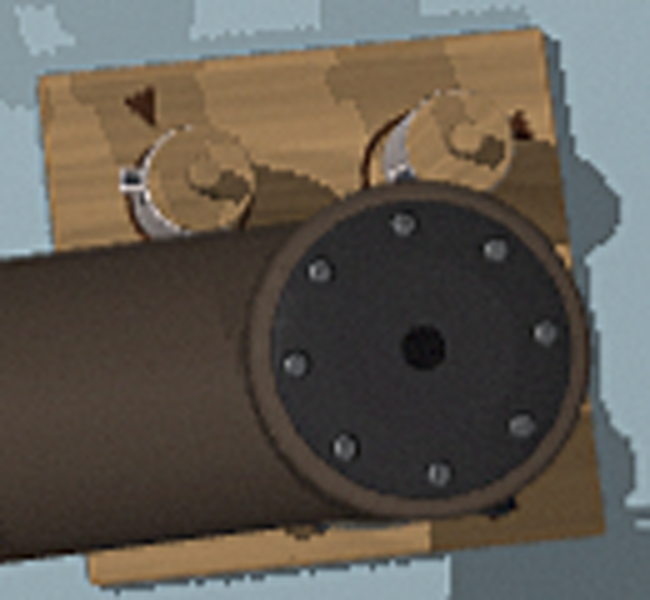

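View pics/a1s.png

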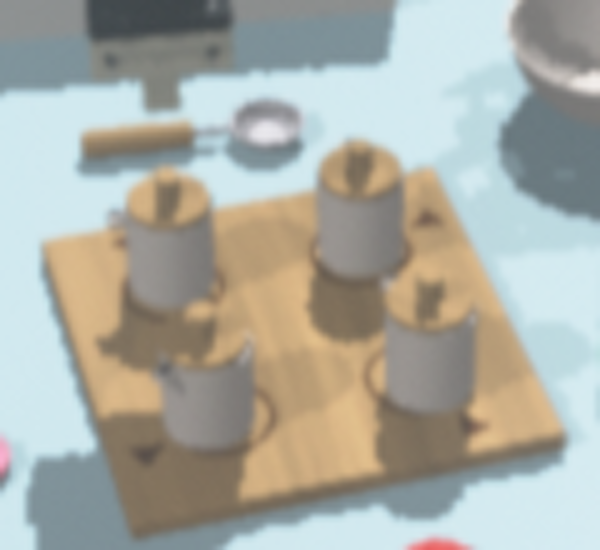

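Request:
arm_command:
  fingers: [0.1, 0.1, 0.1]
  dp:
    - [0.0015, 0.0045, -0.04]
    - [0, 0, -0.025]
    - [0, 0, 0]
  roll: [0, 0, 0]

```text
t: 8.7
eef_pos: [0.5011, -0.1504, 0.0857]
ee_rot: [3.124, -0.016, -0.094]
force: [0.4, 0.3, 0.0]
width: 0.0393
```

```bash
python3 -c "
from look import *
look('a2',None,(280,235,60,50),10)
p=get_state()['eef_pos']
for dz in (0,.01,.015,.02): print(dz,(proj('side',p+[0,-.02,dz])-[280,235])*10+4.5)"
```

```text
8.8 [ 0.50271355 -0.15057277  0.08832624] [ 3.12384396 -0.01975338 -0.0926733 ] 0.039219125223880144
tcp side crop [193.64687645 270.02875051]
0 [204.16274355 311.28560158]
0.01 [202.75236482 285.32538369]
0.015 [202.04381587 272.27909497]
0.02 [201.33301509 259.18842505]
```

View pics/a2s.png

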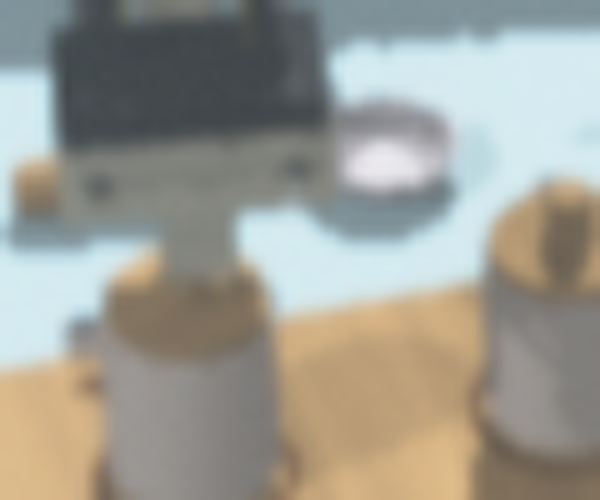

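Request:
arm_command:
  fingers: [0.1, 0.1, 0.1]
  dp:
    - [-0.005, 0, 0]
    - [0, 0, -0.01]
    - [0, 0, 0]
  roll: [0, 0, 0]

```text
t: 9.1
eef_pos: [0.5002, -0.1503, 0.0814]
ee_rot: [3.124, -0.026, -0.094]
force: [-0.1, 0.3, -0.6]
width: 0.0395
```

Request:
arm_command:
  fingers: [0.1, 0.1]
  dp:
    - [-0.001, 0, -0.006]
    - [0, 0, 0]
  roll: [0, 0]

```text
t: 9.3
eef_pos: [0.4995, -0.1503, 0.0757]
ee_rot: [3.125, -0.027, -0.094]
force: [-0.5, 0.1, -0.3]
width: 0.0393
```

Request:
arm_command:
  fingers: [0.1, 0.1]
  dp:
    - [-0.003, 0, -0.005]
    - [0, 0, 0]
  roll: [0, 0]

```text
t: 9.5
eef_pos: [0.4963, -0.1504, 0.0704]
ee_rot: [3.125, -0.027, -0.095]
force: [0.2, 0.3, -0.3]
width: 0.0393
```

```bash
python3 -c "
from look import *
look('a3',None,(280,235,60,50),10)
s=get_state();print(s['force'],s['qd'])"
```

```text
9.6 [ 0.49726312 -0.15041194  0.07110379] [ 3.12453231 -0.02872334 -0.09407078] 0.03939290177706463
tcp side crop [178.25585237 316.26003623]
[-0.42336552  0.58220679 -0.13497184] [-0.00018471 -0.00220407  0.00711837  0.00132581 -0.00089331  0.0007825 ]
```

View pics/a3s.png

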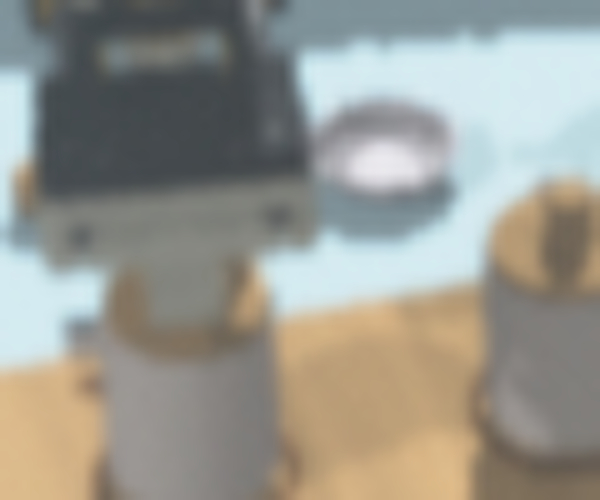

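Request:
arm_command:
  fingers: [1, 1, 1, 1, 1]
  dp:
    - [-0.001, 0, 0]
    - [0, 0, 0]
    - [0, 0, 0]
    - [0, 0, 0]
    - [0, 0, 0]
  roll: [0, 0, 0, 0, 0]
  newtons: 20

```text
t: 10.1
eef_pos: [0.4966, -0.1504, 0.0715]
ee_rot: [3.125, -0.029, -0.094]
force: [-0.3, 0.3, -0.4]
width: 0.0147
```

Request:
arm_command:
  fingers: [1, 1, 1, 1, 1, 1, 1, 1]
  dp:
    - [0, 0, 0.02]
    - [0, 0, 0.04]
    - [0, 0.02, 0.03]
    - [0, 0.045, 0.01]
    - [0.003, 0.048, 0]
    - [0.003, 0.048, 0]
    - [0.003, 0.048, 0]
    - [0.003, 0.048, 0]
  roll: [0, 0, 0, 0, 0, 0, 0, 0]

```text
t: 10.9
eef_pos: [0.5063, 0.111, 0.1762]
ee_rot: [3.127, -0.029, -0.104]
force: [2.2, 0.2, -0.6]
width: 0.014
```

Request:
arm_command:
  fingers: [1, 1, 1, 1]
  dp:
    - [0.003, 0.048, 0]
    - [0.003, 0.048, 0]
    - [0.003, 0.035, 0]
    - [0, 0, 0]
  roll: [0, 0, 0, 0]

```text
t: 11.3
eef_pos: [0.5146, 0.253, 0.1764]
ee_rot: [3.129, -0.031, -0.098]
force: [0.1, -1.2, -0.6]
width: 0.0144
```

```bash
python3 -c "
from look import *
look('a4',(165,175,120,150),(250,110,150,120),4)
"
```

```text
11.4 [0.51391287 0.24977916 0.17628564] [ 3.1277806  -0.02970631 -0.10022081] 0.014375192935196906
tcp top crop [101.8902702  355.85037186]
tcp side crop [133.09585766 241.95149424]
```

View pics/a4s.png

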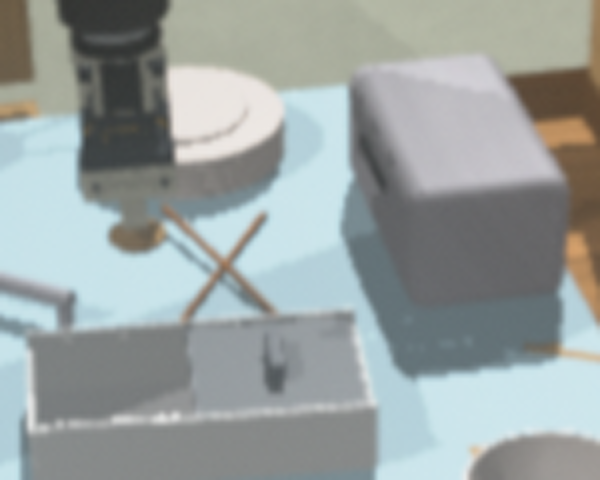

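View pics/a4t.png

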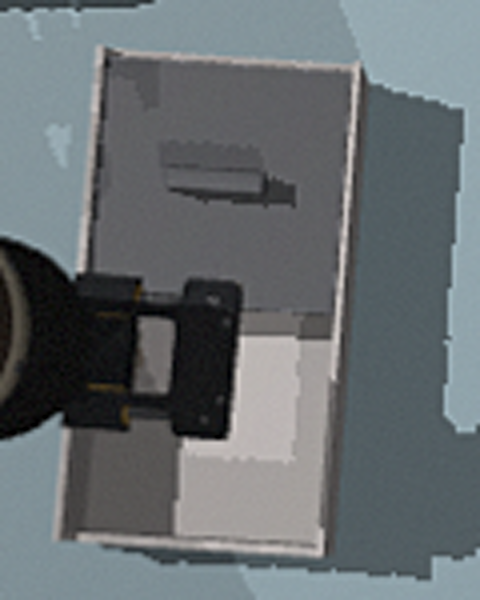

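Request:
arm_command:
  fingers: [1, 1, 1, 1, 1, 1]
  dp:
    - [0.001, -0.004, -0.045]
    - [0, 0, -0.045]
    - [0, 0, -0.04]
    - [0, 0, -0.02]
    - [0, 0, -0.005]
    - [0, 0, 0]
  roll: [0, 0, 0, 0, 0, 0]

```text
t: 12.0
eef_pos: [0.5155, 0.239, 0.0198]
ee_rot: [3.131, -0.033, -0.106]
force: [-0.1, 1.4, 0.7]
width: 0.0145
```

Request:
arm_command:
  fingers: [1, 1]
  dp:
    - [0, 0.004, -0.008]
    - [0, 0, -0.002]
  roll: [0, 0]

```text
t: 12.2
eef_pos: [0.5171, 0.2436, 0.0118]
ee_rot: [3.134, -0.036, -0.107]
force: [-0.8, -0.2, -0.4]
width: 0.0144
```

Request:
arm_command:
  fingers: [1, 0.4, 0.4, 0.4, 0.4, 0.4, 0.4, 0.4]
  dp:
    - [0, 0, -0.003]
    - [0, 0, 0]
    - [0, 0, 0]
    - [0, 0, 0.02]
    - [0, 0, 0.045]
    - [0, 0, 0.045]
    - [0, 0, 0.045]
    - [0.005, -0.03, 0.01]
  roll: [0, 0, 0, 0, 0, 0, 0, 0]

```text
t: 13.0
eef_pos: [0.5217, 0.2149, 0.181]
ee_rot: [3.134, -0.037, -0.103]
force: [-0.1, -0.4, -1.0]
width: 0.0263
```

```bash
python3 -c "
from look import *
look('a5',(165,175,130,150),(250,150,150,100),4)
"
```

```text
13.1 [0.52016188 0.21075462 0.17829929] [ 3.13146533 -0.03378358 -0.10727981] 0.026053354002974705
tcp top crop [172.76192624 342.66122604]
tcp side crop [146.39852041 101.67561796]
```

View pics/a5s.png

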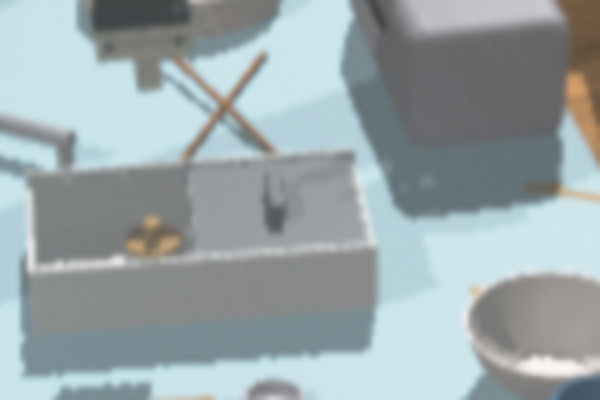

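View pics/a5t.png

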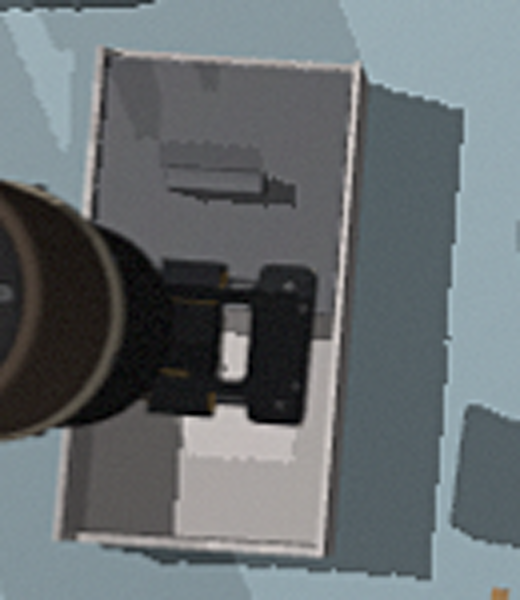

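Request:
arm_command:
  fingers: [0.1, 0.1, 0.1, 0.1, 0.1, 0.1, 0.1, 0.1]
  dp:
    - [0.012, -0.045, 0]
    - [0.012, -0.045, 0]
    - [0.012, -0.045, 0]
    - [0.012, -0.045, 0]
    - [0.012, -0.045, 0]
    - [0.011, -0.045, 0]
    - [0.011, -0.045, 0]
    - [0.01, -0.036, 0]
  roll: [0, 0, 0, 0, 0, 0, 0, 0]

```text
t: 13.9
eef_pos: [0.612, -0.1469, 0.1768]
ee_rot: [3.134, -0.034, -0.099]
force: [0.4, 0.6, 0.9]
width: 0.0394
```

Request:
arm_command:
  fingers: [0.1]
  dp:
    - [0, 0, 0]
  roll: [0]

```text
t: 14.0
eef_pos: [0.6122, -0.1506, 0.1755]
ee_rot: [3.133, -0.032, -0.103]
force: [-1.2, 0.0, -0.3]
width: 0.0396
```

Request:
arm_command:
  fingers: [0.1, 0.1, 0.1, 0.1]
  dp:
    - [0, 0.002, -0.045]
    - [0, 0, -0.035]
    - [0, 0, -0.008]
    - [0, 0, 0]
  roll: [0, 0, 0, 0]

```text
t: 14.4
eef_pos: [0.6121, -0.1493, 0.0848]
ee_rot: [3.134, -0.033, -0.106]
force: [-0.3, 0.3, 1.6]
width: 0.0393
```

Request:
arm_command:
  fingers: [0.1, 0.1, 1, 1, 1, 1, 1]
  dp:
    - [0.001, 0.001, -0.01]
    - [0, 0, -0.003]
    - [0, 0, 0]
    - [0, 0, 0]
    - [0, 0, 0]
    - [0, 0, 0]
    - [0, 0, 0]
  roll: [0, 0, 0, 0, 0, 0, 0]

```text
t: 15.1
eef_pos: [0.617, -0.1468, 0.077]
ee_rot: [3.134, -0.041, -0.104]
force: [0.6, -0.3, 0.4]
width: 0.0051
```

```bash
python3 -c "
from look import *
look('a6',(325,185,130,120),(300,225,70,60),10)
"
```

```text
15.2 [ 0.6169396  -0.14678825  0.07689711] [ 3.13403854 -0.04107136 -0.10384034] 0.0014869958028744985
tcp top crop [391.29136318 353.98947262]
tcp side crop [362.32348264 341.66406833]
```

View pics/a6s.png

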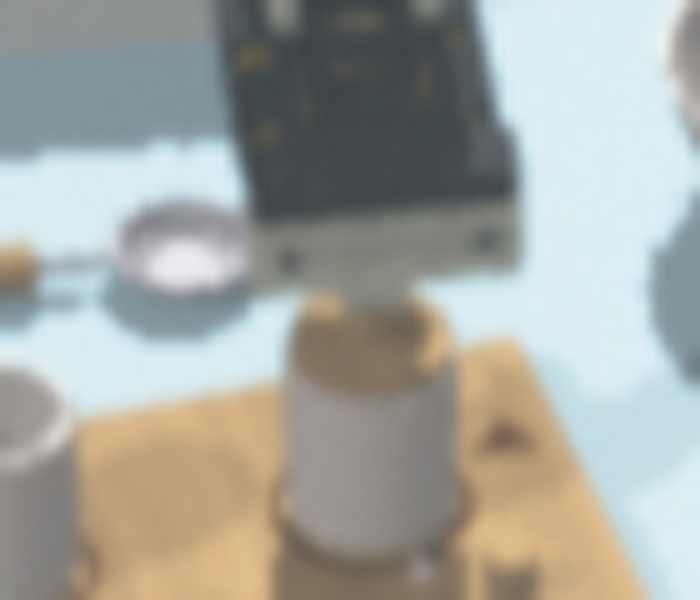

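Request:
arm_command:
  fingers: [0.1, 0.1, 0.1, 0.1, 0.1]
  dp:
    - [-0.004, -0.001, 0.005]
    - [0, 0, 0]
    - [0, 0, 0]
    - [0, 0, 0]
    - [0, 0, 0]
  roll: [0, 0, 0, 0, 0]

```text
t: 15.7
eef_pos: [0.6124, -0.148, 0.0825]
ee_rot: [3.134, -0.041, -0.104]
force: [-0.7, 0.5, 0.6]
width: 0.0353
```

Request:
arm_command:
  fingers: [0.1, 0.1, 0.1]
  dp:
    - [-0.001, -0.001, -0.007]
    - [0, 0, -0.003]
    - [0, 0, 0]
  roll: [0, 0, 0]

```text
t: 16.0
eef_pos: [0.6111, -0.1491, 0.0713]
ee_rot: [3.134, -0.041, -0.104]
force: [0.1, -0.2, -0.0]
width: 0.039
```

Request:
arm_command:
  fingers: [0.1, 1, 1, 1, 1, 1]
  dp:
    - [0.002, 0.001, -0.002]
    - [0, 0, 0]
    - [0, 0, 0]
    - [0, 0, 0]
    - [0, 0, 0]
    - [0, 0, 0]
  roll: [0, 0, 0, 0, 0, 0]

```text
t: 16.6
eef_pos: [0.6133, -0.1479, 0.0687]
ee_rot: [3.134, -0.04, -0.104]
force: [-1.3, 0.2, -0.1]
width: 0.0143
```

Request:
arm_command:
  fingers: [1, 1, 1, 1, 1, 1, 1, 1]
  dp:
    - [0, 0, 0.025]
    - [0, 0, 0.045]
    - [-0.005, 0.02, 0.03]
    - [-0.013, 0.045, 0.005]
    - [-0.014, 0.045, 0]
    - [-0.014, 0.045, 0]
    - [-0.014, 0.045, 0]
    - [-0.014, 0.045, 0]
  roll: [0, 0, 0, 0, 0, 0, 0, 0]

```text
t: 17.4
eef_pos: [0.5363, 0.0998, 0.1778]
ee_rot: [3.136, -0.04, -0.114]
force: [1.4, 0.8, 0.3]
width: 0.015
```

Request:
arm_command:
  fingers: [1, 1, 1, 1]
  dp:
    - [-0.014, 0.045, 0]
    - [-0.012, 0.025, 0]
    - [0, 0, 0]
    - [0, 0, 0]
  roll: [0, 0, 0, 0]

```text
t: 17.8
eef_pos: [0.5071, 0.1778, 0.1791]
ee_rot: [3.138, -0.042, -0.107]
force: [0.4, -0.6, 0.8]
width: 0.0146
```

Request:
arm_command:
  fingers: [1, 1, 1, 1, 1]
  dp:
    - [0.001, 0, -0.045]
    - [0.001, 0, -0.045]
    - [0, 0, -0.045]
    - [0, 0, -0.025]
    - [0, 0, 0]
  roll: [0, 0, 0, 0, 0]

```text
t: 18.3
eef_pos: [0.5122, 0.1749, 0.0174]
ee_rot: [-3.14, -0.049, -0.11]
force: [-0.8, -0.1, 0.3]
width: 0.0147
```

Request:
arm_command:
  fingers: [1, 1, 0.4, 0.4, 0.4, 0.4, 0.4, 0.4]
  dp:
    - [0, 0.001, -0.008]
    - [0, 0, -0.002]
    - [0, 0, 0]
    - [0, 0, 0]
    - [0, 0, 0.025]
    - [0, 0, 0.045]
    - [0, 0, 0.045]
    - [0, -0.02, 0.045]
  roll: [0, 0, 0, 0, 0, 0, 0, 0]

```text
t: 19.1
eef_pos: [0.5126, 0.1555, 0.1725]
ee_rot: [-3.141, -0.048, -0.111]
force: [1.5, 1.1, -0.3]
width: 0.026
```

Request:
arm_command:
  fingers: [0.1, 0.1, 0.1, 0.1, 0.1, 0.1, 0.1, 0.1]
  dp:
    - [-0.002, -0.048, 0]
    - [-0.002, -0.048, 0]
    - [-0.002, -0.048, 0]
    - [-0.002, -0.048, 0]
    - [-0.002, -0.048, 0]
    - [-0.002, -0.048, 0]
    - [-0.002, -0.048, 0]
    - [-0.002, -0.048, 0]
  roll: [0, 0, 0, 0, 0, 0, 0, 0]

```text
t: 19.9
eef_pos: [0.5021, -0.2349, 0.1947]
ee_rot: [-3.126, -0.084, -0.098]
force: [0.2, -0.3, 0.2]
width: 0.0396
```

Request:
arm_command:
  fingers: [0.1, 0.1, 0.1]
  dp:
    - [0, -0.04, 0]
    - [0, 0, 0]
    - [0, 0, 0]
  roll: [0, 0, 0]

```text
t: 20.2
eef_pos: [0.5013, -0.2825, 0.1981]
ee_rot: [-3.127, -0.09, -0.104]
force: [0.5, 0.5, 0.4]
width: 0.0396
```

```bash
python3 -c "
from look import *
look('a7',(325,185,130,120),(265,205,120,120),5)
s=get_state();print(s['q'],s['joint_efforts'])
"
```

```text
20.3 [ 0.50158105 -0.28128262  0.19798444] [-3.12736005 -0.08934355 -0.10226819] 0.039482828246872576
tcp top crop [544.02918485 393.80255183]
tcp side crop [198.4795941  276.50088934]
[-0.18719961  0.15018587 -0.27677591 -0.02498799 -1.05614792  1.66770999] [ -0.9401717  -40.56943059  28.85215044   6.65560618   0.35104126
   0.04999205]
```

View pics/a7s.png

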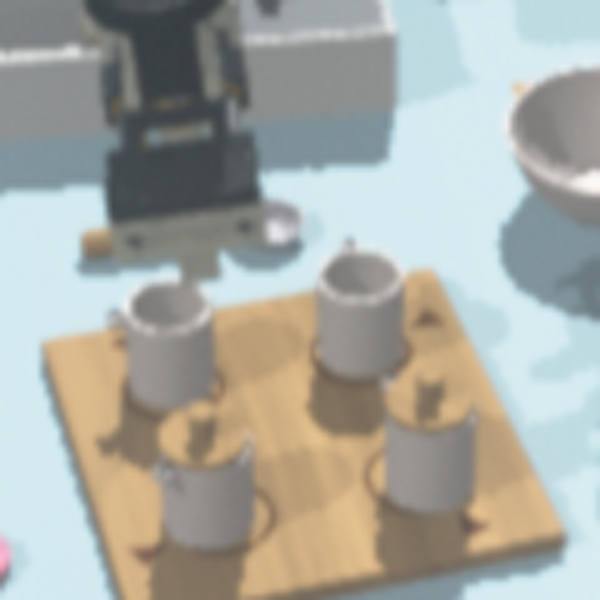

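Request:
arm_command:
  fingers: [0.1, 0.1, 0.1, 0.1, 0.1, 0.1, 0.1, 0.1]
  dp:
    - [0, 0, 0]
    - [0, 0, 0]
    - [0, 0, 0]
    - [0, 0, 0]
    - [0, 0, 0]
    - [0, 0, 0]
    - [0, 0, 0]
    - [0, 0, 0]
  roll: [-0.15, -0.15, -0.15, -0.15, -0.15, -0.15, -0.15, -0.15]

```text
t: 21.1
eef_pos: [0.5042, -0.2694, 0.2024]
ee_rot: [-3.122, -0.095, -1.306]
force: [1.2, -0.4, 0.2]
width: 0.0392
```

Request:
arm_command:
  fingers: [0.1, 0.1, 0.1, 0.1, 0.1, 0.1, 0.1, 0.1]
  dp:
    - [0, 0, 0]
    - [0, 0, 0]
    - [0, 0, 0]
    - [0, 0, 0]
    - [0, 0, 0]
    - [0, 0, 0]
    - [0, 0, 0]
    - [0, 0, 0]
  roll: [-0.15, -0.15, -0.15, -0.15, -0.15, -0.15, -0.15, -0.15]

```text
t: 21.9
eef_pos: [0.5071, -0.2552, 0.2066]
ee_rot: [-3.116, -0.093, -2.506]
force: [0.1, 1.3, 0.2]
width: 0.0393
```

Request:
arm_command:
  fingers: [0.1, 0.1, 0.1, 0.1, 0.1, 0.1, 0.1]
  dp:
    - [0, 0, 0]
    - [0, 0, 0]
    - [0, 0, 0]
    - [0, 0, 0]
    - [0, 0, 0]
    - [0, 0, 0]
    - [0, 0, 0]
  roll: [-0.15, -0.15, -0.15, -0.15, -0.15, 0, 0]

```text
t: 22.6
eef_pos: [0.5099, -0.2441, 0.2096]
ee_rot: [-3.115, -0.089, 3.032]
force: [1.1, -0.3, -0.3]
width: 0.0394
```

Request:
arm_command:
  fingers: [0.1, 0.1, 0.1, 0.1, 0.1]
  dp:
    - [-0.007, -0.018, -0.03]
    - [-0.007, -0.018, -0.03]
    - [0, 0, -0.03]
    - [0, 0, -0.02]
    - [0, 0, 0]
  roll: [0, 0, 0, 0, 0]

```text
t: 23.1
eef_pos: [0.497, -0.2778, 0.099]
ee_rot: [-3.115, -0.083, 3.059]
force: [0.5, -0.0, 0.1]
width: 0.0395
```

Request:
arm_command:
  fingers: [0.1, 0.1]
  dp:
    - [0, 0, -0.012]
    - [0, 0, 0]
  roll: [0, 0]

```text
t: 23.3
eef_pos: [0.4978, -0.2772, 0.0877]
ee_rot: [-3.114, -0.082, 3.064]
force: [0.1, 0.3, -0.1]
width: 0.0393
```

```bash
python3 -c "
from look import *
look('a8',None,(275,255,70,60),10)
"
```

```text
23.4 [ 0.49922309 -0.27785168  0.08945822] [-3.11319617 -0.07882312  3.06385565] 0.039637323835628464
tcp side crop [301.68603343 344.31528607]
```

View pics/a8s.png

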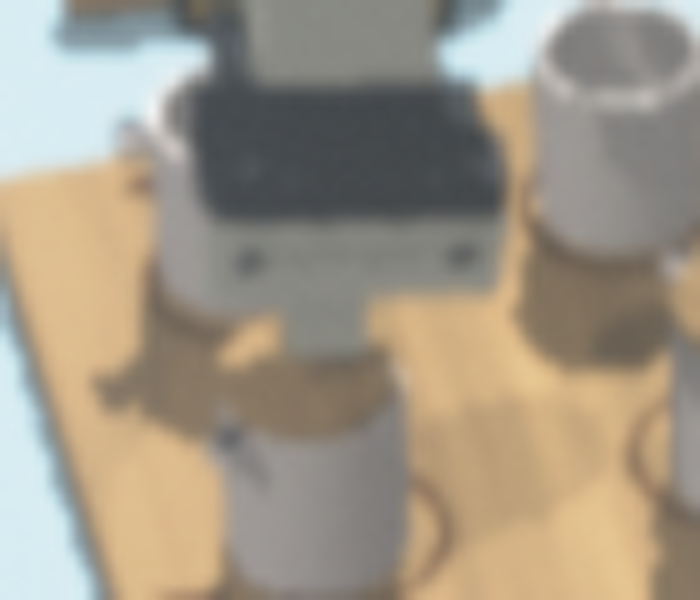

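Request:
arm_command:
  fingers: [0.1, 0.1, 0.1]
  dp:
    - [-0.004, 0, -0.009]
    - [-0.001, 0, -0.008]
    - [0, 0, 0]
  roll: [0, 0, 0]

```text
t: 23.7
eef_pos: [0.4953, -0.2779, 0.0732]
ee_rot: [-3.113, -0.075, 3.065]
force: [-0.4, 0.4, -0.6]
width: 0.0392
```

Request:
arm_command:
  fingers: [0.1, 1, 1, 1, 1, 1]
  dp:
    - [0, 0, -0.003]
    - [0, 0, 0]
    - [0, 0, 0]
    - [0, 0, 0]
    - [0, 0, 0]
    - [0, 0, 0]
  roll: [0, 0, 0, 0, 0, 0]

```text
t: 24.3
eef_pos: [0.4956, -0.2782, 0.0703]
ee_rot: [-3.112, -0.074, 3.065]
force: [-0.7, -0.0, -0.2]
width: 0.0144
```

Request:
arm_command:
  fingers: [1, 1, 1, 1, 1, 1, 1, 1]
  dp:
    - [0, 0, 0.025]
    - [0, 0, 0.045]
    - [0, 0.02, 0.03]
    - [-0.004, 0.045, 0.005]
    - [-0.004, 0.045, 0]
    - [-0.004, 0.045, 0]
    - [-0.004, 0.045, 0]
    - [-0.004, 0.045, 0]
  roll: [0, 0, 0, 0, 0, 0, 0, 0]

```text
t: 25.1
eef_pos: [0.4734, -0.0294, 0.1792]
ee_rot: [-3.114, -0.074, 3.056]
force: [0.6, -0.2, -0.1]
width: 0.0153
```

Request:
arm_command:
  fingers: [1, 1, 1, 1, 1, 1, 1, 1]
  dp:
    - [-0.004, 0.045, 0]
    - [-0.004, 0.045, 0]
    - [-0.004, 0.045, 0]
    - [-0.005, 0.045, 0]
    - [-0.005, 0.045, 0]
    - [-0.005, 0.04, 0]
    - [0, 0, 0]
    - [0, 0, 0]
  roll: [0, 0, 0, 0, 0, 0, 0, 0]

```text
t: 25.9
eef_pos: [0.4424, 0.2522, 0.1812]
ee_rot: [-3.118, -0.07, 3.063]
force: [0.1, 0.3, -0.5]
width: 0.0149
```

Request:
arm_command:
  fingers: [1, 1, 1, 1, 1]
  dp:
    - [0.003, 0, -0.045]
    - [0.002, 0, -0.045]
    - [0, 0, -0.045]
    - [0, 0, -0.025]
    - [0, 0, 0]
  roll: [0, 0, 0, 0, 0]

```text
t: 26.4
eef_pos: [0.4493, 0.2494, 0.0194]
ee_rot: [-3.123, -0.065, 3.061]
force: [-0.7, -0.0, -0.6]
width: 0.0148
```

Request:
arm_command:
  fingers: [1, 1, 0.4, 0.4, 0.4, 0.4, 0.4, 0.4]
  dp:
    - [0, 0, -0.008]
    - [0, 0, -0.003]
    - [0, 0, 0]
    - [0, 0, 0]
    - [0, 0, 0.025]
    - [0, 0, 0.045]
    - [0, 0, 0.045]
    - [0, -0.02, 0.045]
  roll: [0, 0, 0, 0, 0, 0, 0, 0]

```text
t: 27.2
eef_pos: [0.4496, 0.2289, 0.1737]
ee_rot: [-3.122, -0.065, 3.061]
force: [1.0, 0.3, -0.4]
width: 0.0264
```

Request:
arm_command:
  fingers: [0.1, 0.1, 0.1, 0.1, 0.1, 0.1, 0.1, 0.1]
  dp:
    - [0.014, -0.045, 0]
    - [0.014, -0.045, 0]
    - [0.014, -0.045, 0]
    - [0.014, -0.045, 0]
    - [0.014, -0.045, 0]
    - [0.014, -0.045, 0]
    - [0.014, -0.045, 0]
    - [0.014, -0.045, 0]
  roll: [0, 0, 0, 0, 0, 0, 0, 0]

```text
t: 28.0
eef_pos: [0.5697, -0.1375, 0.1951]
ee_rot: [-3.14, -0.033, 3.074]
force: [0.6, 0.7, 0.0]
width: 0.0391
```

Request:
arm_command:
  fingers: [0.1, 0.1, 0.1, 0.1, 0.1]
  dp:
    - [0.019, -0.04, 0]
    - [0.019, -0.042, 0]
    - [0.018, -0.042, 0]
    - [0, -0.006, -0.04]
    - [0, 0, 0]
  roll: [0, 0, 0, 0, 0]

```text
t: 28.5
eef_pos: [0.6292, -0.2802, 0.1605]
ee_rot: [-3.139, -0.022, 3.069]
force: [-0.8, 0.4, -1.6]
width: 0.0391
```

```bash
python3 -c "
from look import *
look('a9',(165,175,130,150),(265,140,140,150),4)
"
```

```text
28.6 [ 0.63254995 -0.28041568  0.16719369] [-3.13525962 -0.01355977  3.07182647] 0.03969896195369958
tcp top crop [1049.7933571   126.24644258]
tcp side crop [345.12683416 489.74140415]
```

View pics/a9t.png

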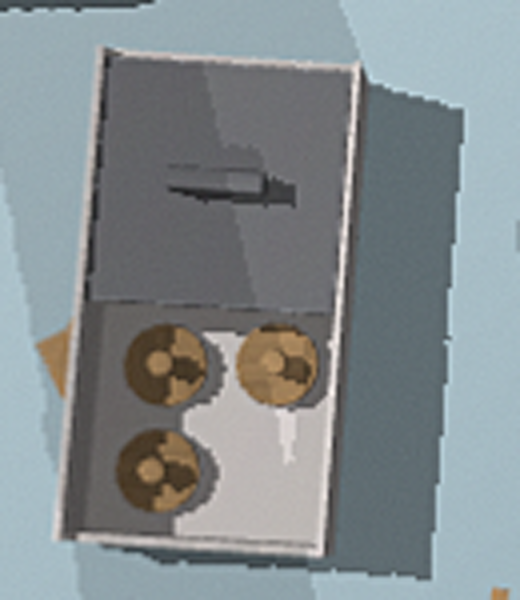

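View pics/a9s.png

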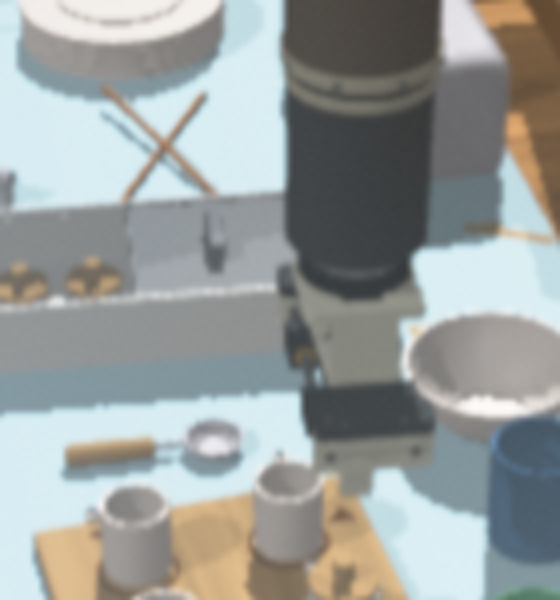

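Request:
arm_command:
  fingers: [0.1, 0.1, 0.1, 0.1]
  dp:
    - [-0.004, 0.002, -0.04]
    - [-0.001, 0, -0.035]
    - [0, 0, -0.005]
    - [0, 0, 0]
  roll: [0, 0, 0, 0]

```text
t: 29.0
eef_pos: [0.6336, -0.2761, 0.0993]
ee_rot: [-3.131, 0.004, 3.078]
force: [0.6, 0.5, 0.9]
width: 0.0391
```

```bash
python3 -c "
from look import *
look('a10',None,(315,240,70,60),10)
"
```

```text
29.1 [ 0.63423116 -0.27639083  0.10003961] [-3.13093776  0.00513911  3.07814523] 0.03974824646486819
tcp side crop [363.93520276 397.60355824]
```

View pics/a10s.png

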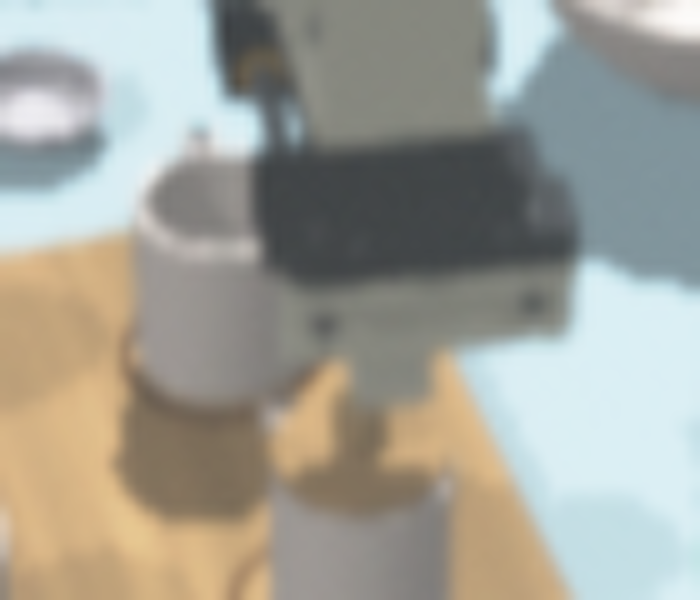

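Request:
arm_command:
  fingers: [0.1, 0.1, 0.1, 0.1]
  dp:
    - [-0.005, -0.001, -0.01]
    - [-0.001, -0.001, -0.012]
    - [0, 0, -0.004]
    - [0, 0, 0]
  roll: [0, 0, 0, 0]

```text
t: 29.5
eef_pos: [0.6301, -0.2786, 0.077]
ee_rot: [-3.13, 0.012, 3.079]
force: [-0.8, 0.1, -0.8]
width: 0.0393
```

Request:
arm_command:
  fingers: [0.1, 0.1, 1, 1, 1, 1, 1]
  dp:
    - [-0.001, 0, -0.006]
    - [0, 0, -0.001]
    - [0, 0, 0]
    - [0, 0, 0]
    - [0, 0, 0]
    - [0, 0, 0]
    - [0, 0, 0]
  roll: [0, 0, 0, 0, 0, 0, 0]

```text
t: 30.2
eef_pos: [0.6292, -0.2788, 0.0693]
ee_rot: [-3.13, 0.011, 3.079]
force: [-0.4, 1.5, -1.1]
width: 0.0144
```

Request:
arm_command:
  fingers: [1, 1, 1, 1, 1, 1, 1, 1]
  dp:
    - [0, 0, 0.025]
    - [0, 0, 0.045]
    - [-0.008, 0.02, 0.03]
    - [-0.017, 0.043, 0.005]
    - [-0.017, 0.043, 0]
    - [-0.017, 0.043, 0]
    - [-0.017, 0.043, 0]
    - [-0.017, 0.043, 0]
  roll: [0, 0, 0, 0, 0, 0, 0, 0]

```text
t: 31.0
eef_pos: [0.5331, -0.0416, 0.1769]
ee_rot: [-3.13, 0.012, 3.071]
force: [1.3, 0.8, 0.7]
width: 0.0146
```

Request:
arm_command:
  fingers: [1, 1, 1, 1, 1, 1, 1]
  dp:
    - [-0.017, 0.043, 0]
    - [-0.017, 0.043, 0]
    - [-0.017, 0.043, 0]
    - [-0.017, 0.043, 0]
    - [-0.017, 0.034, 0]
    - [0, 0, 0]
    - [0, 0, 0]
  roll: [0, 0, 0, 0, 0, 0, 0]

```text
t: 31.7
eef_pos: [0.4421, 0.1768, 0.1801]
ee_rot: [-3.136, 0.018, 3.078]
force: [-0.7, -0.1, -0.8]
width: 0.0145
```

Request:
arm_command:
  fingers: [1, 1, 1, 1, 1]
  dp:
    - [0.001, 0.003, -0.045]
    - [0, 0.002, -0.045]
    - [0, 0, -0.045]
    - [0, 0, -0.025]
    - [0, 0, 0]
  roll: [0, 0, 0, 0, 0]

```text
t: 32.2
eef_pos: [0.4467, 0.1797, 0.0186]
ee_rot: [-3.141, 0.025, 3.075]
force: [-0.3, -0.7, -0.7]
width: 0.0149
```

Request:
arm_command:
  fingers: [1, 1, 0.4, 0.4, 0.4, 0.4, 0.4, 0.4]
  dp:
    - [-0.002, 0.001, -0.008]
    - [0, 0, -0.003]
    - [0, 0, 0]
    - [0, 0, 0]
    - [0, 0, 0.025]
    - [0, 0, 0.045]
    - [0, 0, 0.045]
    - [0.01, -0.02, 0.045]
  roll: [0, 0, 0, 0, 0, 0, 0, 0]

```text
t: 33.0
eef_pos: [0.4543, 0.1603, 0.1721]
ee_rot: [-3.14, 0.025, 3.074]
force: [1.1, 0.4, -0.1]
width: 0.0266
```

Request:
arm_command:
  fingers: [0.1, 0.1, 0.1, 0.1, 0.1]
  dp:
    - [0.01, -0.03, 0]
    - [0.01, -0.03, 0]
    - [0.01, -0.03, 0]
    - [0, 0, 0]
    - [0, 0, 0]
  roll: [0.1, 0.1, 0.1, 0, 0]

```text
t: 33.5
eef_pos: [0.4911, 0.0696, 0.1874]
ee_rot: [3.132, 0.049, -2.895]
force: [-1.1, 0.3, 0.0]
width: 0.0394
```

```bash
python3 -c "
from look import *
look('b1',(325,185,130,120),(245,180,150,150),5)
cv2.imwrite('pics/full1.png',grab_frame('top'))
s=get_state();print(s['q'])
"
```

```text
33.6 [0.49080381 0.07030312 0.18704056] [ 3.13239922  0.0486817  -2.89309641] 0.039632356126404505
tcp top crop [-263.89496301  437.17860262]
tcp side crop [192.64935264  80.32479492]
[ 0.54482373  0.04113616 -0.43801396  0.00616059 -1.04297934 -1.86923244]
```

View pics/b1t.png

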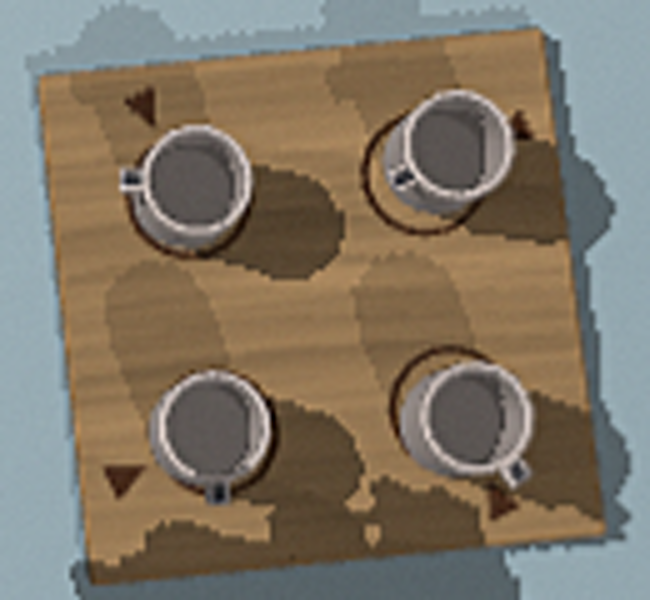

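View pics/full1.png

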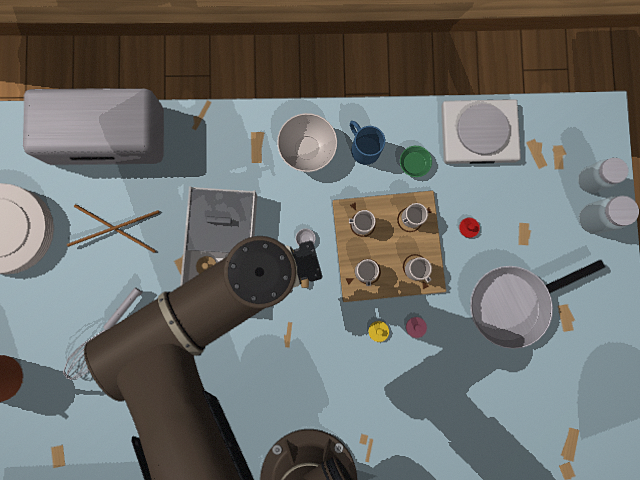

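View pics/b1s.png

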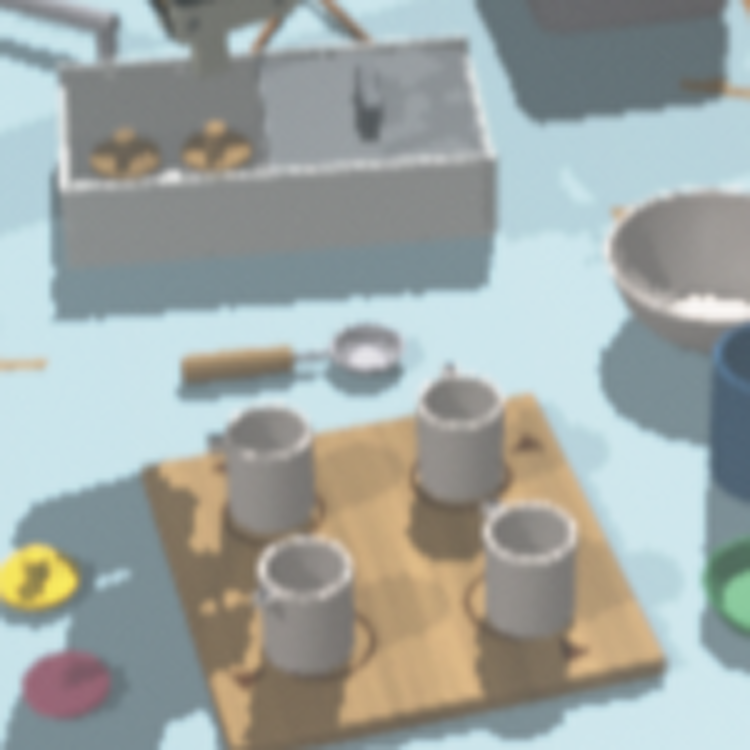

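```bash
cat > m2.py <<'E'
from h import *
np.set_printoptions(precision=4,suppress=True)
f=cv2.imread('pics/full1.png'); 
hsv=cv2.cvtColor(f,cv2.COLOR_BGR2HSV)
E
python3 - <<'E'
import cv2
b=cv2.imread('pics/b1t.png')
cv2.imwrite('pics/b2t.png',cv2.resize(b[70:260,340:600],None,fx=3,fy=3,interpolation=cv2.INTER_CUBIC))
E
```

```text
(no output)
```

View pics/b2t.png

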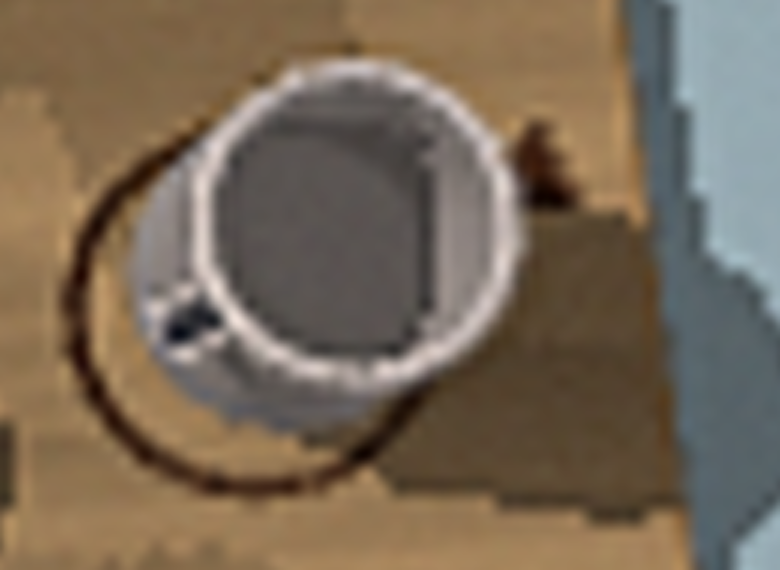

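```bash
cat > m2.py <<'E'
from h import *
import sys
np.set_printoptions(precision=4,suppress=True)
RC=dict(UL=(.6159,-.1499),UR=(.6249,-.2695),LL=(.4963,-.1589),LR=(.5053,-.2785))
def rim(f,guess,view="top"):
    # low-saturation mask, largest blob near guess; enclosing of rim by ellipse on bright pixels
    hsv=cv2.cvtColor(f,cv2.COLOR_BGR2HSV)
    x,y=int(round(guess[0])),int(round(guess[1])); r=24
    roi=hsv[y-r:y+r,x-r:x+r]
    m=((roi[...,1]<45)&(roi[...,2]>125)).astype(np.uint8)
    return m,(x-r,y-r)
def circfit(f,guess,R):
    # radial search for rim: bright ring at expected radius; brute over centre with mean brightness on circle
    g=cv2.cvtColor(f,cv2.COLOR_BGR2GRAY).astype(np.float32)
    a=np.linspace(0,2*np.pi,120,endpoint=False); best=None
    for dx in np.arange(-4,4.01,.25):
        for dy in np.arange(-4,4.01,.25):
            for rr in (R-.5,R,R+.5):
                px=(guess[0]+dx+rr*np.cos(a)).astype(np.float32)[None];py=(guess[1]+dy+rr*np.sin(a)).astype(np.float32)[None]
                v=cv2.remap(g,px,py,cv2.INTER_LINEAR).mean()
                if best is None or v>best[0]: best=(v,guess[0]+dx,guess[1]+dy,rr)
    return best
if __name__=="__main__":
    f=cv2.imread(sys.argv[1])
    P=lambda x,y:(325+(x+.5)/5-.5,185+(y+.5)/5-.5)
    G=dict(UL=(197,182),UR=(460,144),LL=(211,427),LR=(476,420))
    L=dict(UL=(132,180),UR=(403,178),LL=(218,492),LR=(517,472))
    D=dict(UL=(143,105),UR=(520,125),LL=(124,480),LR=(502,502))
    S=lambda x,y:(245+(x+.5)/5-.5,180+(y+.5)/5-.5)
    DS=dict(UL=(527,440),UR=(573,648),LL=(217,466),LR=(243,675))
    for n in G:
        b=circfit(f,P(*G[n]),25.25e-3*541.8/1.245)
        c=onz("top",b[1:3],.075)[:2]; l=onz("top",P(*L[n]),.0745)[:2]-c
        d=onz("top",P(*D[n]),.015)[:2]-RC[n]; ds=onz("side",S(*DS[n]),.015)[:2]-RC[n]
        print(n,b,"crop",((np.array(b[1:3])-[325,185]+.5)*5-.5),"c",c,"off",c-RC[n],"lip",np.arctan2(l[1],l[0]),np.linalg.norm(l),"dart",np.arctan2(d[1],d[0]),"side",np.arctan2(ds[1],ds[0]),np.linalg.norm(ds))
E
python3 m2.py pics/full1.png
```

```text
UL (np.float32(173.08282), np.float64(363.75), np.float64(220.5), 10.488313253012048) crop [195.75 179.5 ] c [ 0.6159 -0.1471] off [-0.      0.0028] lip 1.5557804657392922 0.03083159963573196 dart 0.4280820148248572 side 0.45789283069841324 0.057080630677291064
UR (np.float32(171.4223), np.float64(416.1), np.float64(213.4), 10.488313253012048) crop [457.5 144. ] c [ 0.6306 -0.2746] off [ 0.0057 -0.0051] lip 2.106044270037681 0.03137606444517525 dart -1.1259550838272299 side -1.052833414082263 0.05225197015723382
LL (np.float32(165.39014), np.float64(367.3), np.float64(270.0), 10.488313253012048) crop [213.5 427. ] c [ 0.496  -0.1517] off [-0.0003  0.0072] lip -3.1044808726521556 0.031076906771937484 dart 2.035309535470681 side 2.028936086174352 0.056057752464488526
LR (np.float32(172.62936), np.float64(419.8), np.float64(267.85), 10.488313253012048) crop [476.   416.25] c [ 0.4985 -0.2778] off [-0.0068  0.0007] lip -2.5410850969461105 0.03276475947894901 dart -2.682005760617483 side -2.753323322541746 0.04955950325862098
```

Request:
arm_command:
  fingers: [-0.6, -0.6, -0.6, -0.6, -0.6, -0.6, -0.6, -0.6]
  dp:
    - [0.001, -0.042, 0]
    - [0.001, -0.042, 0]
    - [0.001, -0.042, 0]
    - [0, -0.042, 0]
    - [0, -0.042, 0]
    - [0, -0.042, 0]
    - [0, -0.042, 0]
    - [0, -0.042, 0]
  roll: [0.05, 0.05, 0.05, 0.05, 0.05, 0.05, 0.05, 0]

```text
t: 34.45
eef_pos: [0.4945, -0.2644, 0.1873]
ee_rot: [3.132, 0.05, -2.51]
force: [0.4, 0.9, 0.4]
width: 0.0701
```

Request:
arm_command:
  fingers: [-0.6, -0.6]
  dp:
    - [0, 0, 0]
    - [0, 0, 0]
  roll: [0, 0]

```text
t: 34.65
eef_pos: [0.4944, -0.2675, 0.186]
ee_rot: [3.131, 0.048, -2.515]
force: [-0.2, -0.1, 0.6]
width: 0.0705
```

Request:
arm_command:
  fingers: [-0.6, -0.6, -0.6, -0.6]
  dp:
    - [0.002, -0.01, -0.045]
    - [0, 0, -0.045]
    - [0, 0, 0]
    - [0, 0, 0]
  roll: [0, 0, 0, 0]

```text
t: 35.05
eef_pos: [0.4994, -0.2737, 0.0966]
ee_rot: [3.134, 0.05, -2.51]
force: [0.3, -0.5, 0.7]
width: 0.0705
```

```bash
python3 -c "
from look import *
look('b3',(325,185,130,120),(265,235,120,100),5)
"
```

```text
35.15 [ 0.49962508 -0.2738505   0.09726205] [ 3.13513216  0.05134648 -2.51067109] 0.07012437323375588
tcp top crop [477.64892245 411.5308549 ]
tcp side crop [199.61711496 256.9319646 ]
```

View pics/b3s.png

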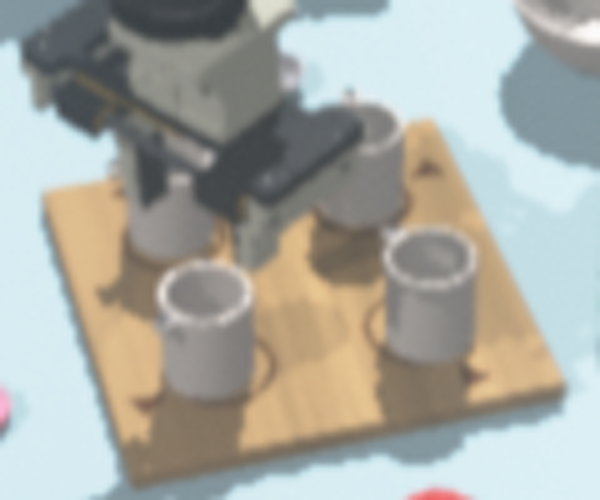

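Request:
arm_command:
  fingers: [-0.6, -0.6, -0.6, -0.6]
  dp:
    - [-0.002, -0.004, -0.02]
    - [0, 0, -0.03]
    - [0, 0, -0.01]
    - [0, 0, 0]
  roll: [0, 0, 0, 0]

```text
t: 35.55
eef_pos: [0.5044, -0.2779, 0.0456]
ee_rot: [-3.136, 0.06, -2.506]
force: [0.2, 0.0, 0.7]
width: 0.0699
```

Request:
arm_command:
  fingers: [-0.6, -0.6, -0.6, -0.6]
  dp:
    - [-0.006, 0, 0]
    - [-0.002, 0, -0.01]
    - [-0.001, 0, -0.01]
    - [0, 0, 0]
  roll: [0, 0, 0, 0]

```text
t: 35.95
eef_pos: [0.4975, -0.2785, 0.0291]
ee_rot: [-3.13, 0.064, -2.505]
force: [-0.0, -0.4, -0.3]
width: 0.0699
```

Request:
arm_command:
  fingers: [-0.6, 1, 1, 1, 1]
  dp:
    - [0, 0, -0.007]
    - [0, 0, 0]
    - [0, 0, 0]
    - [0, 0, 0]
    - [0, 0, 0]
  roll: [0, 0, 0, 0, 0]
  newtons: 20

```text
t: 36.45
eef_pos: [0.4976, -0.2787, 0.0214]
ee_rot: [-3.131, 0.064, -2.505]
force: [-0.7, -0.2, -1.1]
width: 0.0545
```

Request:
arm_command:
  fingers: [1, 1, 1, 1, 1, 1]
  dp:
    - [0, 0, 0.008]
    - [0.004, 0, 0]
    - [0.004, 0, 0]
    - [0, 0, 0]
    - [0, 0, 0]
    - [0, 0, 0]
  roll: [0, -0.095, -0.095, 0, 0, 0]

```text
t: 37.05
eef_pos: [0.5051, -0.2785, 0.0314]
ee_rot: [-3.131, 0.064, -2.696]
force: [-0.6, -0.4, -3.4]
width: 0.0542
```

Request:
arm_command:
  fingers: [1, 1, 1]
  dp:
    - [-0.001, 0, -0.006]
    - [0, 0, -0.003]
    - [0, 0, 0]
  roll: [0, 0, 0]

```text
t: 37.35
eef_pos: [0.5037, -0.2785, 0.0218]
ee_rot: [-3.132, 0.064, -2.694]
force: [0.1, 0.7, -2.5]
width: 0.0544
```

Request:
arm_command:
  fingers: [1, 1, -0.6, -0.6, -0.6, -0.6]
  dp:
    - [0.001, 0, -0.002]
    - [0, 0, 0]
    - [0, 0, 0]
    - [0, 0, 0]
    - [0, 0, 0]
    - [0, 0, 0.01]
  roll: [0, 0, 0, 0, 0, 0]

```text
t: 37.95
eef_pos: [0.5039, -0.2787, 0.0308]
ee_rot: [-3.132, 0.062, -2.692]
force: [0.1, -0.0, 0.0]
width: 0.0702
```

Request:
arm_command:
  fingers: [-0.6, -0.6, -0.6, -0.6, -0.6]
  dp:
    - [0, 0, 0.03]
    - [0, 0, 0.045]
    - [0, 0, 0.045]
    - [0.01, 0.02, 0]
    - [0, 0, 0]
  roll: [0, 0, 0.1, 0.14, 0.14]

```text
t: 38.45
eef_pos: [0.5137, -0.2587, 0.16]
ee_rot: [-3.128, 0.06, -2.301]
force: [-1.1, 0.2, -0.6]
width: 0.0702
```

Request:
arm_command:
  fingers: [-0.6, -0.6, -0.6, -0.6, -0.6, -0.6, -0.6, -0.6]
  dp:
    - [0.017, 0.018, 0]
    - [0.017, 0.018, 0]
    - [0.017, 0.018, 0]
    - [0.017, 0.018, 0]
    - [0.017, 0.018, 0]
    - [0.014, 0.018, 0]
    - [0, 0, 0]
    - [0, 0, 0]
  roll: [0.113, 0.113, 0.113, 0.113, 0.113, 0.113, 0, 0]

```text
t: 39.25
eef_pos: [0.6175, -0.1469, 0.1687]
ee_rot: [-3.119, 0.062, -1.59]
force: [-0.3, 0.5, 0.3]
width: 0.0706
```

```bash
python3 -c "
from look import *
look('b4',None,(265,205,120,120),5)
"
```

```text
39.35 [ 0.61722766 -0.14737117  0.16871606] [-3.11864551  0.06178574 -1.59081687] 0.0705837915909926
tcp side crop [355.65071449 150.27074876]
```

View pics/b4s.png

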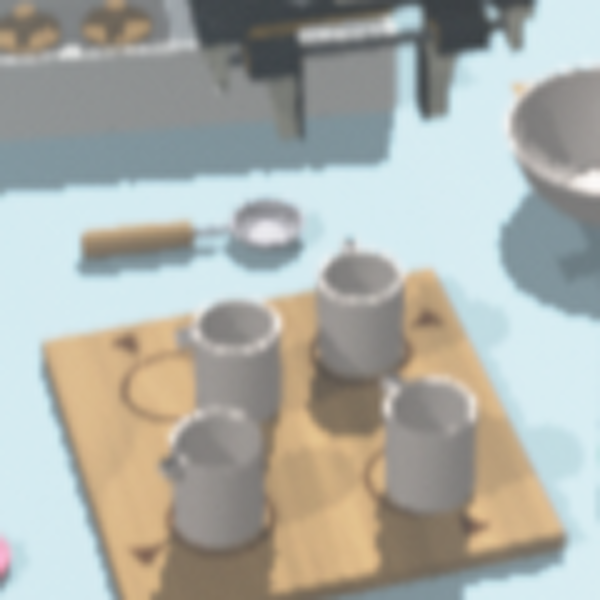

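```bash
python3 -c "
from h import *
for n,p in dict(LL=(238,325),LR=(216,438),UL=(361,276),UR=(431,406)).items(): print(n,onz('side',(265+p[0]/5-.4,205+p[1]/5-.4),.075))
"
```

```text
LL [ 0.53769393 -0.18043916  0.075     ]
LR [ 0.50773164 -0.27718158  0.075     ]
UL [ 0.61936436 -0.1503008   0.075     ]
UR [ 0.63413919 -0.27600094  0.075     ]
```

Request:
arm_command:
  fingers: [-0.6, -0.6, -0.6, -0.6, -0.6]
  dp:
    - [-0.003, 0, -0.045]
    - [-0.002, 0, -0.045]
    - [-0.002, 0, -0.02]
    - [0, 0, 0]
    - [0, 0, 0]
  roll: [0, 0, 0, 0, 0]

```text
t: 39.85
eef_pos: [0.6092, -0.151, 0.0599]
ee_rot: [-3.113, 0.061, -1.599]
force: [0.3, 0.0, 0.1]
width: 0.0696
```

Request:
arm_command:
  fingers: [-0.6, -0.6, -0.6, -0.6, -0.6]
  dp:
    - [0.006, 0.003, 0]
    - [0, 0, -0.015]
    - [0, 0, -0.015]
    - [0, 0, -0.008]
    - [0, 0, 0]
  roll: [0, 0, 0, 0, 0]

```text
t: 40.35
eef_pos: [0.619, -0.1484, 0.0243]
ee_rot: [-3.105, 0.061, -1.599]
force: [0.3, 0.5, 0.3]
width: 0.07
```

Request:
arm_command:
  fingers: [1, 1, 1, 1, 1]
  dp:
    - [-0.003, 0, -0.002]
    - [0, 0, 0]
    - [0, 0, 0]
    - [0, 0, 0]
    - [0, 0, 0]
  roll: [0, 0, 0, 0, 0]

```text
t: 40.85
eef_pos: [0.6158, -0.1483, 0.0224]
ee_rot: [-3.105, 0.061, -1.599]
force: [-0.4, -0.2, -1.1]
width: 0.0545
```

Request:
arm_command:
  fingers: [1, 1, 1, 1, 1, 1, 1, 1]
  dp:
    - [0, 0, 0.01]
    - [0, 0, 0]
    - [0, 0, 0]
    - [0, 0, 0]
    - [0, 0, 0]
    - [0, 0, 0]
    - [0, 0, 0]
    - [0, 0, 0]
  roll: [0, -0.145, -0.145, -0.145, -0.145, -0.145, -0.145, -0.145]

```text
t: 41.65
eef_pos: [0.6156, -0.1489, 0.0376]
ee_rot: [-3.104, 0.062, -2.646]
force: [-0.5, 0.0, -1.9]
width: 0.0546
```

Request:
arm_command:
  fingers: [1, 1, 1]
  dp:
    - [0, 0, 0]
    - [0, 0, 0]
    - [0, 0, 0]
  roll: [-0.06, 0, 0]

```text
t: 41.95
eef_pos: [0.6156, -0.1487, 0.0396]
ee_rot: [-3.104, 0.063, -2.71]
force: [0.2, -0.3, -3.0]
width: 0.0547
```

Request:
arm_command:
  fingers: [1, 1, 1, 1]
  dp:
    - [0, -0.001, -0.01]
    - [-0.001, 0, -0.006]
    - [0, 0, -0.002]
    - [0, 0, 0]
  roll: [0.03, 0, 0, 0]

```text
t: 42.35
eef_pos: [0.6152, -0.1499, 0.0224]
ee_rot: [-3.103, 0.064, -2.676]
force: [-0.1, -0.6, -1.4]
width: 0.0543
```

Request:
arm_command:
  fingers: [1, 1, -0.6, -0.6, -0.6, -0.6]
  dp:
    - [0.001, 0, -0.002]
    - [0, 0, 0]
    - [0, 0, 0]
    - [0, 0, 0]
    - [0, 0, 0]
    - [0, 0, 0.01]
  roll: [0, 0, 0, 0, 0, 0]

```text
t: 42.95
eef_pos: [0.6167, -0.1503, 0.0329]
ee_rot: [-3.102, 0.065, -2.675]
force: [-1.3, -0.7, -0.3]
width: 0.0697
```

Request:
arm_command:
  fingers: [-0.6, -0.6, -0.6, -0.6, -0.6, -0.6, -0.6, -0.6]
  dp:
    - [0, 0, 0.03]
    - [0, 0, 0.045]
    - [0, 0, 0.045]
    - [-0.02, 0.04, 0]
    - [-0.02, 0.045, 0]
    - [-0.02, 0.045, 0]
    - [0, 0, 0]
    - [0, 0, 0]
  roll: [0, 0, 0.1, 0.14, 0.14, 0.14, 0.14, 0.14]

```text
t: 43.75
eef_pos: [0.556, -0.0158, 0.1661]
ee_rot: [-3.092, 0.069, -1.845]
force: [0.1, 0.0, -0.6]
width: 0.0703
```

```bash
python3 -c "
from look import *
look('b5',(325,185,130,120),(265,225,120,110),5)
cv2.imwrite('pics/full2.png',grab_frame('top'))
"
```

```text
43.85 [ 0.55665108 -0.01676747  0.16586894] [-3.09211024  0.06895306 -1.85044395] 0.07058272412156698
tcp top crop [-68.45280835 287.85086465]
tcp side crop [217.82883888 -55.04257211]
```

View pics/b5t.png

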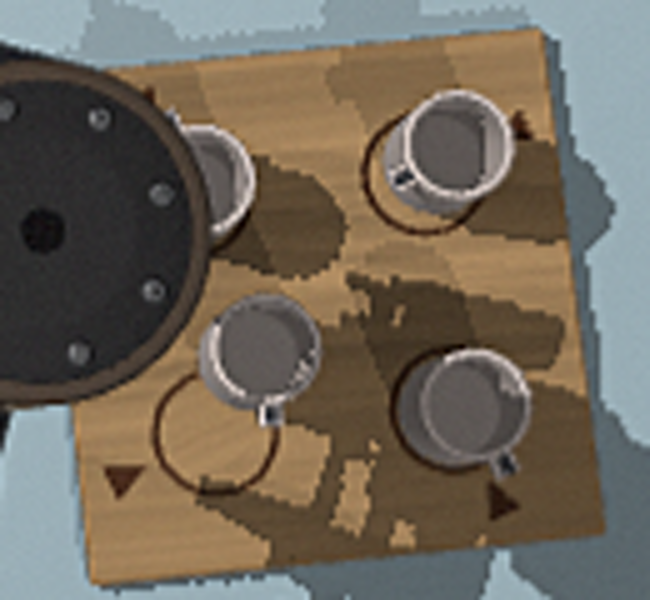

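View pics/b5s.png

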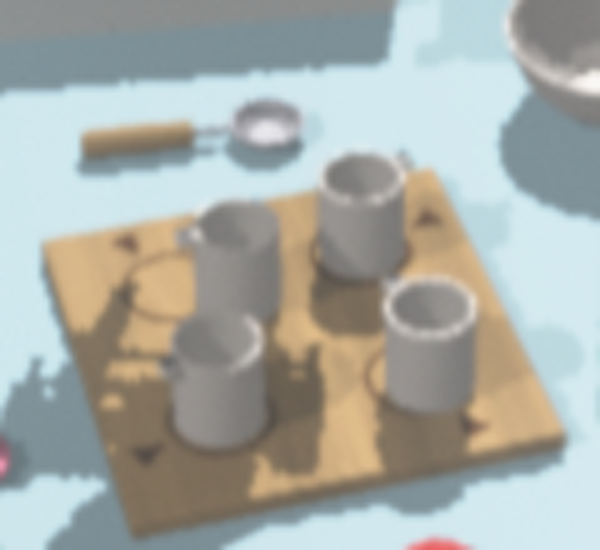

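```bash
cat > m3.py <<'E'
from m2 import *
P=lambda x,y:(325+(x+.5)/5-.5,185+(y+.5)/5-.5)
def pot(img,ring,g,lip,dart=None):
    f=cv2.imread(img); b=circfit(f,P(*g),25.25e-3*541.8/1.245)
    pc=((np.array(b[1:3])-[325,185]+.5)*5-.5)
    for nm,c in(("fit",pc),("eye",g)):
        w=onz("top",P(*c),.075)[:2]; l=onz("top",P(*lip),.0745)[:2]-w
        print(ring,nm,c,"w",w,"off",w-RC[ring],"lip",np.arctan2(l[1],l[0]),np.linalg.norm(l))
    if dart is not None:
        d=onz("top",P(*dart),.015)[:2]-RC[ring]; print("dart",np.arctan2(d[1],d[0]),np.linalg.norm(d))
E
python3 -c "
from m3 import *
pot('pics/full2.png','LL',(264,350),(271,411),(124,480))
pot('pics/full2.png','LR',(476,407),(505,462),(501,501))
pot('pics/full2.png','UR',(459,144),(403,178))
"
```

```text
LL fit [265.25 347.5 ] w [ 0.5337 -0.1779] off [ 0.0374 -0.019 ] lip -3.084983575543279 0.030595049969985588
LL eye (264, 350) w [ 0.5325 -0.1773] off [ 0.0362 -0.0184] lip -3.060847229418994 0.029450253240345073
dart 2.035309535470681 0.05123953105929882
LR fit [476.  404.5] w [ 0.5041 -0.278 ] off [-0.0012  0.0005] lip -2.7113708090638795 0.03055893602627782
LR eye (476, 407) w [ 0.5029 -0.278 ] off [-0.0024  0.0005] lip -2.6927686539716387 0.02949707128115591
dart -2.68590899134258 0.05167480871882726
UR fit [457.75 144.  ] w [ 0.6306 -0.2747] off [ 0.0057 -0.0052] lip 2.104012074396536 0.03147902573768516
UR eye (459, 144) w [ 0.6306 -0.2753] off [ 0.0057 -0.0058] lip 2.0940477677294336 0.03199574128136443
```

Request:
arm_command:
  fingers: [-0.6, -0.6, -0.6, -0.6, -0.6, -0.6, -0.6, -0.6]
  dp:
    - [-0.003, -0.02, 0]
    - [-0.003, -0.02, 0]
    - [-0.003, -0.02, 0]
    - [-0.003, -0.02, 0]
    - [-0.003, -0.02, 0]
    - [-0.003, -0.02, 0]
    - [-0.003, -0.02, 0]
    - [-0.003, -0.02, 0]
  roll: [0.146, 0.146, 0.146, 0.146, 0.146, 0.146, 0.146, 0.146]

```text
t: 44.7
eef_pos: [0.5311, -0.1854, 0.1662]
ee_rot: [-3.096, 0.069, -0.692]
force: [-1.1, -0.4, 0.3]
width: 0.0698
```

Request:
arm_command:
  fingers: [-0.5, -0.5, -0.5, -0.5, -0.5]
  dp:
    - [0, 0, 0]
    - [0, 0, -0.045]
    - [0, 0, -0.03]
    - [0, 0, 0]
    - [0, 0, 0]
  roll: [0, 0, 0, 0, 0]

```text
t: 45.2
eef_pos: [0.5316, -0.1896, 0.0908]
ee_rot: [-3.099, 0.067, -0.722]
force: [0.5, -0.8, 0.9]
width: 0.0659
```

Request:
arm_command:
  fingers: [-0.5, -0.5, -0.5, -0.5, -0.5]
  dp:
    - [0.001, 0.006, 0]
    - [0.001, 0.006, 0]
    - [0, 0, -0.015]
    - [0, 0, -0.005]
    - [0, 0, 0]
  roll: [0, 0, 0, 0, 0]

```text
t: 45.7
eef_pos: [0.5382, -0.1756, 0.0772]
ee_rot: [-3.093, 0.059, -0.725]
force: [0.2, 0.2, 0.7]
width: 0.0655
```

```bash
python3 -c "
from look import *
look('b6',None,(265,225,120,110),5)
"
```

```text
45.8 [ 0.53827644 -0.17579642  0.07748923] [-3.09313247  0.05858404 -0.7252275 ] 0.06536377653283203
tcp side crop [237.48070935 216.8265484 ]
```

View pics/b6s.png

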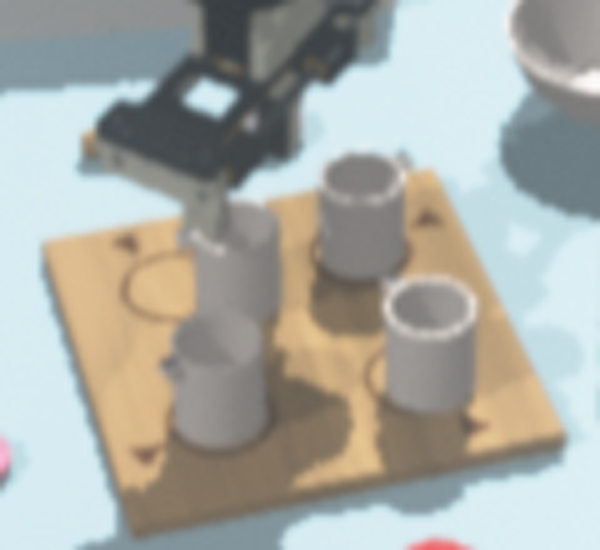

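Request:
arm_command:
  fingers: [-0.5, -0.5, -0.5, -0.5, -0.5]
  dp:
    - [-0.006, -0.002, 0]
    - [0, 0, 0]
    - [-0.001, 0, -0.018]
    - [-0.001, 0, -0.015]
    - [0, 0, 0]
  roll: [0, 0, 0, 0, 0]

```text
t: 46.3
eef_pos: [0.531, -0.1786, 0.0467]
ee_rot: [-3.09, 0.055, -0.726]
force: [0.0, 0.5, 0.5]
width: 0.0658
```

Request:
arm_command:
  fingers: [-0.5, -0.5, -0.5, -0.5]
  dp:
    - [0.001, 0.001, -0.012]
    - [0.0, 0, -0.01]
    - [0, 0, -0.002]
    - [0, 0, 0]
  roll: [0, 0, 0, 0]

```text
t: 46.7
eef_pos: [0.5329, -0.1779, 0.0221]
ee_rot: [-3.09, 0.053, -0.726]
force: [0.0, -0.8, 0.3]
width: 0.0654
```

Request:
arm_command:
  fingers: [1, 1, 1, 1, 1, 1]
  dp:
    - [0, 0, 0]
    - [0, 0, 0]
    - [0, 0, 0]
    - [0, 0, 0]
    - [0, 0, 0.01]
    - [0, 0, 0]
  roll: [0, 0, 0, 0, 0, 0]

```text
t: 47.3
eef_pos: [0.5331, -0.1777, 0.0334]
ee_rot: [-3.09, 0.053, -0.726]
force: [0.2, 0.3, -2.3]
width: 0.0543
```

Request:
arm_command:
  fingers: [1, 1, 1, 1, 1, 1, 1, 1]
  dp:
    - [-0.006, 0.003, 0]
    - [-0.006, 0.003, 0]
    - [-0.006, 0.003, 0]
    - [-0.006, 0.003, 0]
    - [-0.006, 0.003, 0]
    - [-0.004, 0.003, 0]
    - [-0.002, 0, 0]
    - [0, 0, 0]
  roll: [-0.147, -0.147, -0.147, -0.147, -0.147, -0.147, -0.147, -0.147]

```text
t: 48.1
eef_pos: [0.4962, -0.1595, 0.0355]
ee_rot: [-3.087, 0.053, -1.927]
force: [0.4, 0.9, -1.1]
width: 0.0545
```

Request:
arm_command:
  fingers: [1, 1, 1, 1, 1]
  dp:
    - [0, 0.0005, -0.008]
    - [0, 0, -0.005]
    - [0, 0, -0.002]
    - [0, 0, 0]
    - [0, 0, 0]
  roll: [0.02, 0, 0, 0, 0]

```text
t: 48.6
eef_pos: [0.4971, -0.1591, 0.0222]
ee_rot: [-3.084, 0.053, -1.888]
force: [-0.8, 2.8, 2.0]
width: 0.0545
```

Request:
arm_command:
  fingers: [-0.5, -0.5, -0.5, -0.5, -0.5, -0.5, -0.5]
  dp:
    - [0, 0, 0]
    - [0, 0, 0]
    - [0, 0, 0.01]
    - [0, 0, 0.03]
    - [0, 0, 0.045]
    - [0, 0, 0.045]
    - [0, 0, 0]
  roll: [0, 0, 0, 0, 0, 0, 0]

```text
t: 49.3
eef_pos: [0.4968, -0.1602, 0.1578]
ee_rot: [-3.086, 0.05, -1.881]
force: [-0.1, -1.5, -0.1]
width: 0.0657
```

Request:
arm_command:
  fingers: [-0.5, -0.5, -0.5, -0.5, -0.5, -0.5, -0.5]
  dp:
    - [0.024, -0.022, 0]
    - [0.024, -0.022, 0]
    - [0.024, -0.022, 0]
    - [0.024, -0.022, 0]
    - [0.02, -0.022, 0]
    - [0, 0, 0]
    - [0, 0, 0]
  roll: [-0.01, -0.01, -0.01, -0.01, -0.01, 0, 0]

```text
t: 50.0
eef_pos: [0.6185, -0.2754, 0.1661]
ee_rot: [-3.074, 0.052, -1.926]
force: [0.3, 0.5, -0.2]
width: 0.0655
```

Request:
arm_command:
  fingers: [-0.6, -0.6, -0.6, -0.6, -0.6, -0.6]
  dp:
    - [0.008, 0, -0.02]
    - [0.003, 0, -0.04]
    - [0, 0, -0.03]
    - [0, 0, 0]
    - [0, 0, 0]
    - [0, 0, 0]
  roll: [-0.02, 0, 0, 0, 0, 0]

```text
t: 50.6
eef_pos: [0.6295, -0.2735, 0.0806]
ee_rot: [-3.068, 0.053, -1.943]
force: [-1.1, -0.1, 0.9]
width: 0.0703
```

```bash
python3 -c "
from look import *
look('b7',None,(265,225,140,110),5)
print(get_state()['q'])
"
```

```text
50.7 [ 0.63022869 -0.27381279  0.08124513] [-3.06595834  0.05291074 -1.94267633] 0.07002570092638784
tcp side crop [423.64352007 296.35272251]
[-0.1482625   0.42772657 -0.16412954 -0.04448493 -0.89389271 -0.19922793]
```

View pics/b7s.png

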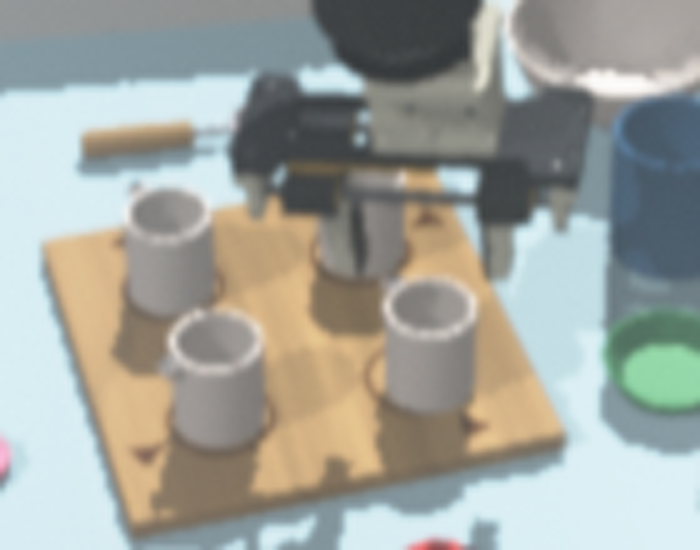

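Request:
arm_command:
  fingers: [-0.6, -0.6, -0.6, -0.6, -0.6, -0.6]
  dp:
    - [0, -0.002, -0.018]
    - [0, 0, -0.018]
    - [0, 0, 0]
    - [0, 0, -0.012]
    - [0, 0, -0.004]
    - [0, 0, 0]
  roll: [0, 0, 0, 0, 0, 0]

```text
t: 51.3
eef_pos: [0.6351, -0.2769, 0.0368]
ee_rot: [-3.053, 0.055, -1.941]
force: [-0.4, -0.5, 0.3]
width: 0.0699
```

Request:
arm_command:
  fingers: [-0.6, -0.6, -0.6, -0.6]
  dp:
    - [-0.005, 0.001, -0.004]
    - [-0.001, 0, -0.007]
    - [0, 0, -0.001]
    - [0, 0, 0]
  roll: [0, 0, 0, 0]

```text
t: 51.7
eef_pos: [0.629, -0.276, 0.025]
ee_rot: [-3.051, 0.055, -1.941]
force: [-0.2, -1.1, -0.1]
width: 0.07
```

Request:
arm_command:
  fingers: [1, 1, 1, 1, 1, 1, 1]
  dp:
    - [0.001, 0, -0.001]
    - [0, 0, 0]
    - [0, 0, 0]
    - [0, 0, 0]
    - [0, 0, 0]
    - [0, 0, 0.012]
    - [0, 0, 0]
  roll: [0, 0, 0, 0, 0, 0, 0]

```text
t: 52.4
eef_pos: [0.6305, -0.2761, 0.0369]
ee_rot: [-3.051, 0.055, -1.94]
force: [1.2, 0.2, -1.9]
width: 0.0542
```

Request:
arm_command:
  fingers: [1, 1, 1, 1, 1, 1, 1, 1]
  dp:
    - [-0.003, 0.003, 0]
    - [-0.003, 0.003, 0]
    - [0, 0, 0]
    - [0, 0, 0]
    - [0, 0, 0]
    - [0, 0, 0]
    - [0, 0, 0]
    - [0, 0, 0]
  roll: [0.148, 0.148, 0.148, 0.148, 0.148, 0.148, 0.148, 0.148]

```text
t: 53.2
eef_pos: [0.6212, -0.2683, 0.0373]
ee_rot: [-3.052, 0.058, -0.738]
force: [-0.4, -0.3, -2.7]
width: 0.0541
```

Request:
arm_command:
  fingers: [1, 1, 1, 1, 1, 1, 1, 1]
  dp:
    - [0, 0, 0]
    - [0, 0, 0]
    - [0, 0, 0]
    - [0, 0, 0]
    - [0, 0, 0]
    - [0, 0, 0]
    - [0, 0, 0]
    - [0, 0, 0]
  roll: [0.148, 0.148, 0.148, 0.148, 0.148, 0.148, 0.148, 0.148]

```text
t: 54.0
eef_pos: [0.6192, -0.2682, 0.0365]
ee_rot: [-3.049, 0.061, 0.462]
force: [0.5, -0.5, -2.8]
width: 0.054
```

Request:
arm_command:
  fingers: [1, 1, 1, 1, 1, 1]
  dp:
    - [0.002, 0, 0]
    - [0.002, 0, 0]
    - [0.002, 0, 0]
    - [0, 0, 0]
    - [0, 0, 0]
    - [0, 0, 0]
  roll: [0.142, 0.142, 0.142, 0.142, 0.12, 0]

```text
t: 54.6
eef_pos: [0.6242, -0.267, 0.0356]
ee_rot: [-3.046, 0.061, 1.182]
force: [-0.7, -0.3, -0.9]
width: 0.0538
```

```bash
python3 -c "
from look import *
look('b8',(325,185,130,120),(265,225,140,110),5)
print(get_state()['q'])
"
```

```text
54.7 [ 0.62439454 -0.26729672  0.03572289] [-3.04625947  0.06108884  1.17661974] 0.05406565903003903
tcp top crop [427.18731038 168.67452259]
tcp side crop [410.878816  348.9557886]
[-0.09955695  0.55755504 -0.09260651  0.0356031  -1.02991562  2.82405551]
```

View pics/b8s.png

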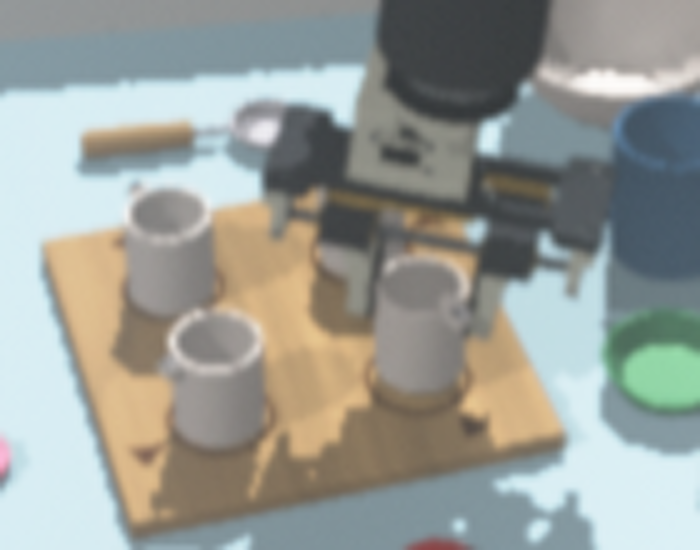

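Request:
arm_command:
  fingers: [1, 1, 1, 1, 1]
  dp:
    - [0, -0.002, -0.007]
    - [0, 0, -0.004]
    - [0, 0, -0.001]
    - [0, 0, 0]
    - [0, 0, 0]
  roll: [0, 0, 0, 0, 0]

```text
t: 55.2
eef_pos: [0.6247, -0.2706, 0.0249]
ee_rot: [-3.048, 0.061, 1.167]
force: [-0.5, 0.7, -0.3]
width: 0.0541
```

Request:
arm_command:
  fingers: [1, -0.6, -0.6, -0.6, -0.6, -0.6, -0.6, -0.6]
  dp:
    - [0, 0, -0.0015]
    - [0, 0, 0]
    - [0, 0, 0]
    - [0, 0, 0]
    - [0, 0, 0.01]
    - [0, 0, 0.03]
    - [0, 0, 0.045]
    - [0, 0, 0.045]
  roll: [0, 0, 0, 0, 0, 0, 0, 0]

```text
t: 56.0
eef_pos: [0.6196, -0.2704, 0.1515]
ee_rot: [-3.034, 0.065, 1.165]
force: [0.3, -0.7, 0.3]
width: 0.07
```

Request:
arm_command:
  fingers: [0.1, 0.1, 0.1, 0.1, 0.1, 0.1, 0.1, 0.1]
  dp:
    - [-0.01, 0.045, 0]
    - [-0.01, 0.045, 0]
    - [-0.01, 0.045, 0]
    - [-0.005, 0.045, 0]
    - [0, 0.045, 0]
    - [0, 0.045, 0]
    - [0, 0.045, 0]
    - [0, 0.045, 0]
  roll: [0, 0, 0, 0, 0, 0, 0, 0]

```text
t: 56.8
eef_pos: [0.587, 0.0947, 0.1671]
ee_rot: [-3.055, 0.059, 1.155]
force: [0.5, 0.2, 0.1]
width: 0.0395
```

```bash
python3 -c "
from look import *
look('b9',(325,185,130,120),(245,180,150,150),5)
cv2.imwrite('pics/full3.png',grab_frame('top'))
print(get_state()['q'])
"
```

```text
56.9 [0.58748451 0.09766524 0.16688801] [-3.0548469   0.05805307  1.15934284] 0.03931119311720889
tcp top crop [-325.5796033   224.44031733]
tcp side crop [334.55038224  66.6930211 ]
[ 0.46820066  0.32327572 -0.11882252 -0.03158516 -1.22978373  2.27078213]
```

View pics/b9t.png

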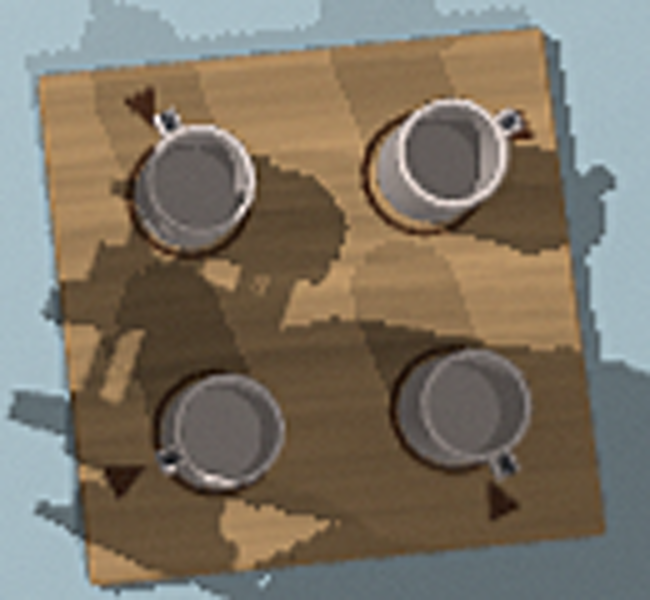

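View pics/b9s.png

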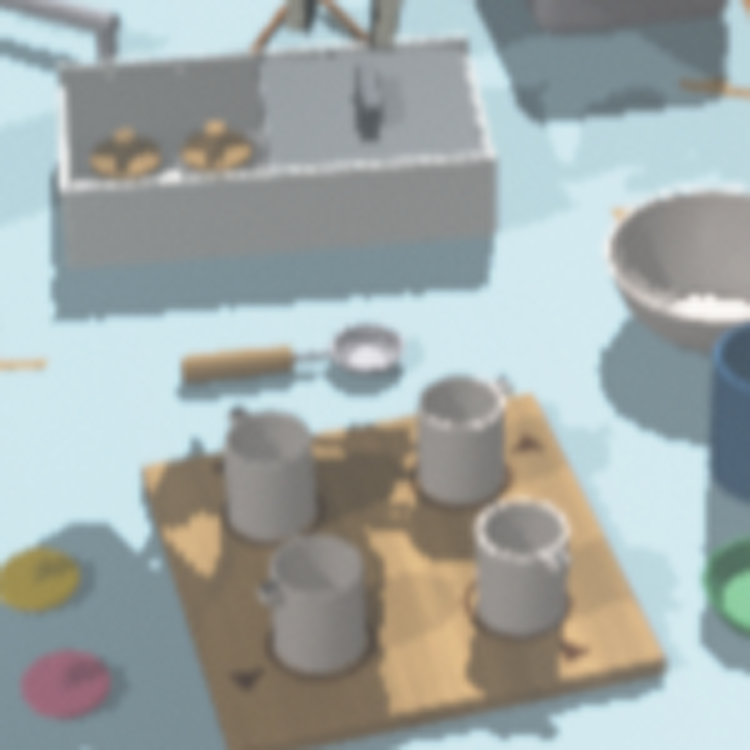

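```bash
python3 -c "
from m3 import *
pot('pics/full3.png','UL',(198,182),(167,122),(143,105))
pot('pics/full3.png','UR',(453,153),(513,121),(524,124))
pot('pics/full3.png','LL',(222,431),(169,458),(124,480))
pot('pics/full3.png','LR',(476,407),(506,463),(501,501))
"
```

```text
UL fit [199.25 179.5 ] w [ 0.6158 -0.1488] off [-0.0001  0.0011] lip 0.4751859750858356 0.03209382160754874
UL eye (198, 182) w [ 0.6146 -0.1482] off [-0.0013  0.0017] lip 0.4409391397128713 0.0328921766495976
dart 0.4280820148248572 0.051724315852467145
UR fit [451.75 151.75] w [ 0.6268 -0.2716] off [ 0.0019 -0.0021] lip -1.1258641949318509 0.033733756590765475
UR eye (453, 153) w [ 0.6262 -0.2722] off [ 0.0013 -0.0027] lip -1.1015845761948444 0.03348910054409566
dart -1.1339382216814986 0.05740298480069975
LL fit [228.25 429.75] w [ 0.4945 -0.1587] off [-0.0018  0.0002] lip 1.9914055552045415 0.03153403858837553
LL eye (222, 431) w [ 0.494  -0.1557] off [-0.0023  0.0032] lip 2.0174466646442397 0.028571839510012843
dart 2.035309535470681 0.05123953105929882
LR fit [476.  404.5] w [ 0.5041 -0.278 ] off [-0.0012  0.0005] lip -2.7045913886236232 0.03119270668032936
LR eye (476, 407) w [ 0.5029 -0.278 ] off [-0.0024  0.0005] lip -2.6861431745909448 0.03013461051230462
dart -2.68590899134258 0.05167480871882726
```

Request:
arm_command:
  fingers: [0.0, 0.0, 0.0, 0.0, 0.0, 0.0, 0.0]
  dp:
    - [0.009, 0.026, 0]
    - [0.009, 0.026, 0]
    - [0.009, 0.026, 0]
    - [0.009, 0.026, 0]
    - [0, 0, 0]
    - [0, 0, -0.03]
    - [0, 0, 0]
  roll: [0.08, 0.08, 0.08, 0.08, 0, 0, 0]

```text
t: 57.65
eef_pos: [0.6253, 0.1971, 0.1395]
ee_rot: [-3.056, 0.059, 1.486]
force: [-1.0, -0.4, -1.5]
width: 0.0441
```

Request:
arm_command:
  fingers: [0.0, 0.0, 0.0, 0.0]
  dp:
    - [0, 0.005, -0.035]
    - [0, 0, -0.015]
    - [0, 0, 0]
    - [0, 0, 0]
  roll: [0, 0, 0, 0]

```text
t: 58.05
eef_pos: [0.6283, 0.1985, 0.0945]
ee_rot: [-3.061, 0.058, 1.481]
force: [0.8, 0.1, 0.7]
width: 0.0436
```

```bash
python3 -c "
from look import *
look('c1',(165,175,130,150),(255,140,120,100),5)
"
```

```text
58.15 [0.62859368 0.19891032 0.09491314] [-3.06233694  0.05731967  1.48149535] 0.04375032335378217
tcp top crop [271.82334381 211.64644249]
tcp side crop [320.35375977 270.75303314]
```

View pics/c1s.png

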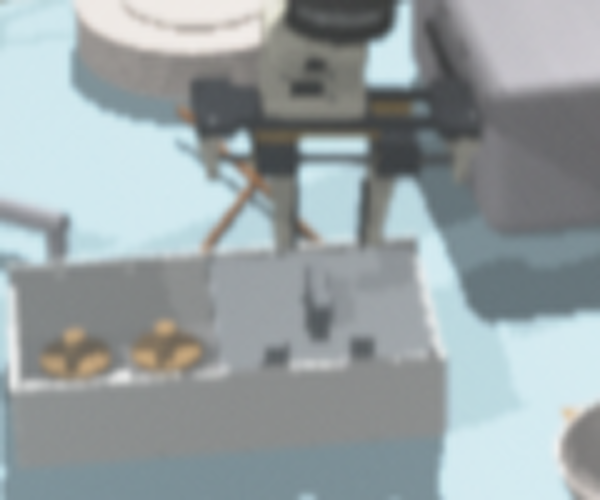

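View pics/c1t.png

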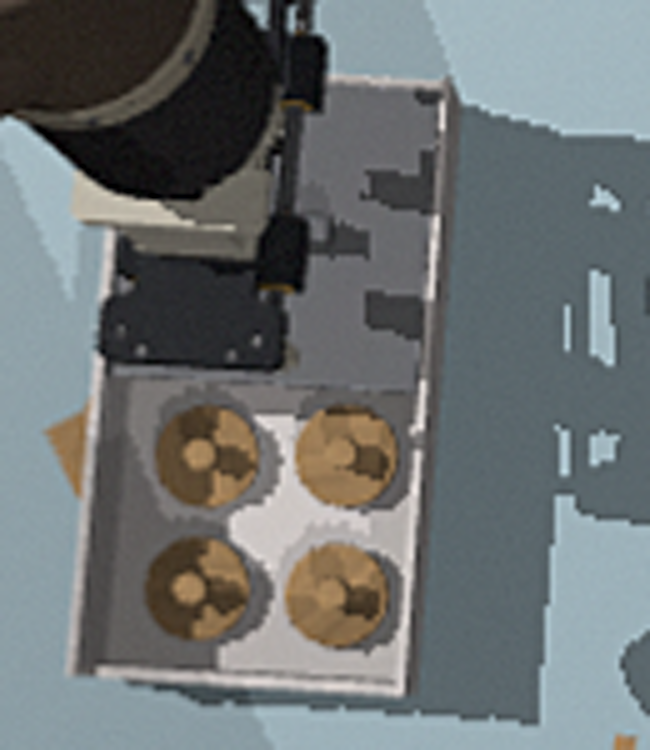

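Request:
arm_command:
  fingers: [0.0, 0.0, 0.0, 0.0, 0.0]
  dp:
    - [-0.005, 0.004, 0]
    - [0, 0, -0.02]
    - [0, 0, 0]
    - [-0.001, 0, -0.01]
    - [0, 0, 0]
  roll: [0, 0, 0, 0, 0]

```text
t: 58.65
eef_pos: [0.6242, 0.2049, 0.0702]
ee_rot: [-3.069, 0.053, 1.482]
force: [-0.4, -0.6, -0.1]
width: 0.0437
```

Request:
arm_command:
  fingers: [0.0, 0.0, 0.0]
  dp:
    - [-0.001, 0, -0.01]
    - [-0.001, 0, -0.004]
    - [0, 0, 0]
  roll: [0, 0, 0]

```text
t: 58.95
eef_pos: [0.6225, 0.2053, 0.0562]
ee_rot: [-3.071, 0.052, 1.482]
force: [0.1, -0.5, -0.1]
width: 0.0438
```

Request:
arm_command:
  fingers: [1, 1, 1, 1, 1]
  dp:
    - [0, 0, -0.003]
    - [0, 0, 0]
    - [0, 0, 0]
    - [0, 0, 0]
    - [0, 0, 0]
  roll: [0, 0, 0, 0, 0]

```text
t: 59.45
eef_pos: [0.6228, 0.2053, 0.0532]
ee_rot: [-3.071, 0.052, 1.482]
force: [0.3, 0.7, -0.3]
width: 0.0138
```

Request:
arm_command:
  fingers: [1, 1, 1, 1, 1, 1, 1, 1]
  dp:
    - [-0.018, 0.0016, 0]
    - [-0.018, 0.0016, 0]
    - [-0.018, 0.0016, 0]
    - [-0.018, 0.0016, 0]
    - [-0.018, 0.0016, 0]
    - [-0.018, 0.0016, 0]
    - [-0.015, 0.0013, 0]
    - [-0.008, 0.0007, 0]
  roll: [0, 0, 0, 0, 0, 0, 0, 0]

```text
t: 60.25
eef_pos: [0.4915, 0.2165, 0.0532]
ee_rot: [-3.077, 0.05, 1.481]
force: [1.0, 0.0, -3.8]
width: 0.0135
```

Request:
arm_command:
  fingers: [1, 1]
  dp:
    - [-0.005, 0.0004, 0]
    - [-0.005, 0.0004, 0]
  roll: [0, 0]

```text
t: 60.45
eef_pos: [0.481, 0.2174, 0.0531]
ee_rot: [-3.077, 0.05, 1.481]
force: [1.0, 0.4, -3.5]
width: 0.0138
```

Request:
arm_command:
  fingers: [1, 1]
  dp:
    - [-0.004, 0.0003, 0]
    - [-0.004, 0.0003, 0]
  roll: [0, 0]

```text
t: 60.65
eef_pos: [0.4784, 0.218, 0.0533]
ee_rot: [-3.085, 0.049, 1.483]
force: [30.7, -13.7, -25.8]
width: 0.014
```

Request:
arm_command:
  fingers: [1]
  dp:
    - [-0.004, 0.0003, 0]
  roll: [0]

```text
t: 60.75
eef_pos: [0.4787, 0.2179, 0.0532]
ee_rot: [-3.092, 0.049, 1.484]
force: [24.0, -9.3, -18.9]
width: 0.0135
```

At the shut stop: about 30 N, with 145 mm of travel. Releasing and lifting straight up.

Request:
arm_command:
  fingers: [0.2, 0.2, 0.2, 0.2, 0.2, 0.2, 0.2]
  dp:
    - [0, 0, 0]
    - [0, 0, 0]
    - [0, 0, 0]
    - [0, 0, 0.02]
    - [0, 0, 0.045]
    - [0, 0, 0.045]
    - [0, 0, 0.045]
  roll: [0, 0, 0, 0, 0, 0, 0]

```text
t: 61.45
eef_pos: [0.4749, 0.2144, 0.2072]
ee_rot: [-3.081, 0.059, 1.482]
force: [0.8, 0.9, -0.7]
width: 0.0348
```

Request:
arm_command:
  fingers: [0.2, 0.2, 0.2, 0.2, 0.2, 0.2]
  dp:
    - [-0.01, -0.04, 0.02]
    - [-0.01, -0.04, 0]
    - [-0.01, -0.04, 0]
    - [-0.01, -0.04, 0]
    - [0, 0, 0]
    - [0, 0, 0]
  roll: [0, 0, 0, 0, 0, 0]

```text
t: 62.05
eef_pos: [0.435, 0.053, 0.238]
ee_rot: [-3.094, 0.048, 1.485]
force: [-0.1, 0.2, 0.3]
width: 0.0353
```

```bash
python3 -c "
from look import *
look('d1',(165,175,130,150),(245,180,150,150),5)
t=grab_frame('top');cv2.imwrite('pics/full4.png',t)
"
```

```text
62.15 [0.4352678  0.05374736 0.23774704] [-3.09310291  0.04799317  1.48660648] 0.03466503814374283
tcp top crop [570.64806512 614.38946441]
tcp side crop [103.51746056  36.5487696 ]
```

View pics/d1s.png

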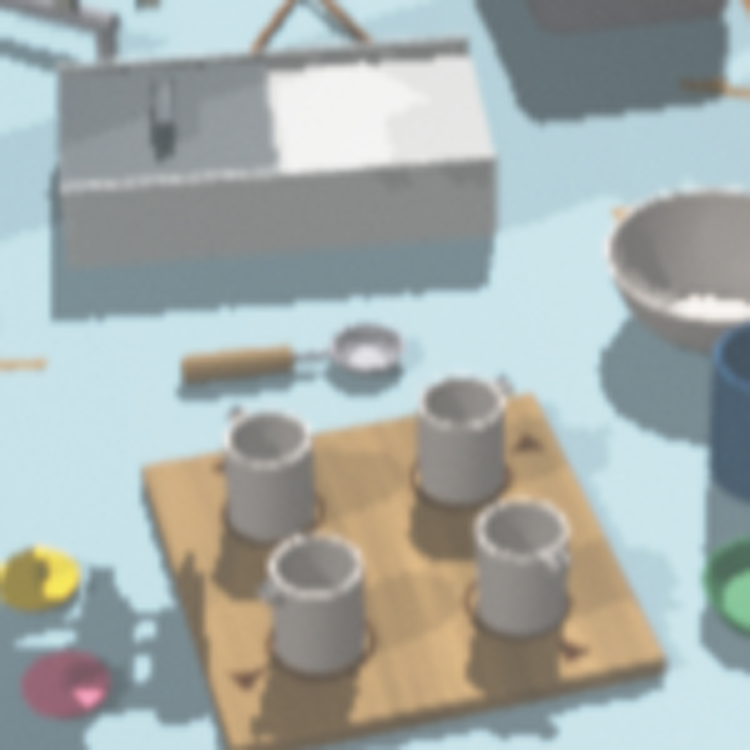

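View pics/full4.png

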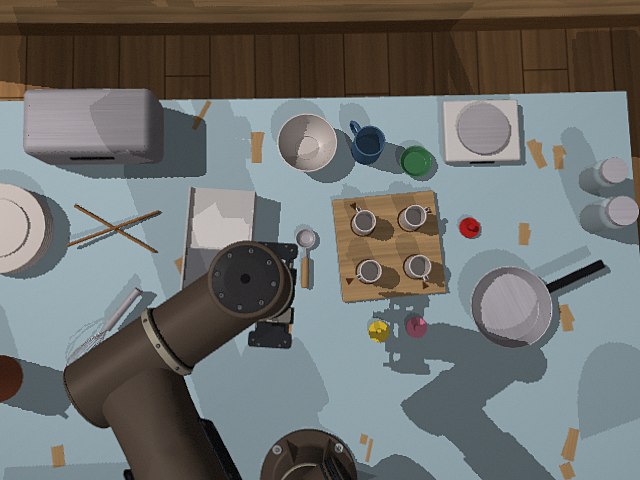

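The cover is shut flush at the left end (side crop, about (60,185)), and the pots stand in their rings. One last numeric check, then hand in.

```bash
python3 -c "
from m3 import *
f=cv2.imread('pics/full4.png');cv2.imwrite('pics/e.png',cv2.resize(f[185:305,325:455],None,fx=5,fy=5,interpolation=cv2.INTER_CUBIC))
pot('pics/full4.png','UL',(198,182),(167,122))
pot('pics/full4.png','UR',(453,153),(513,121))
pot('pics/full4.png','LL',(222,431),(169,458))
pot('pics/full4.png','LR',(476,407),(506,463))
"
```

```text
UL fit [199.25 178.25] w [ 0.6164 -0.1488] off [0.0005 0.0011] lip 0.48459433518546646 0.03156159645584927
UL eye (198, 182) w [ 0.6146 -0.1482] off [-0.0013  0.0017] lip 0.4409391397128713 0.0328921766495976
UR fit [451.75 151.75] w [ 0.6268 -0.2716] off [ 0.0019 -0.0021] lip -1.1258641949318509 0.033733756590765475
UR eye (453, 153) w [ 0.6262 -0.2722] off [ 0.0013 -0.0027] lip -1.1015845761948444 0.03348910054409566
LL fit [227.  428.5] w [ 0.4952 -0.1582] off [-0.0011  0.0007] lip 2.016799054657147 0.03126542533566955
LL eye (222, 431) w [ 0.494  -0.1557] off [-0.0023  0.0032] lip 2.0174466646442397 0.028571839510012843
LR fit [474.75 404.5 ] w [ 0.5042 -0.2774] off [-0.0011  0.0011] lip -2.68749943586141 0.031462246290749195
LR eye (476, 407) w [ 0.5029 -0.278 ] off [-0.0024  0.0005] lip -2.6861431745909448 0.03013461051230462
```

View pics/e.png

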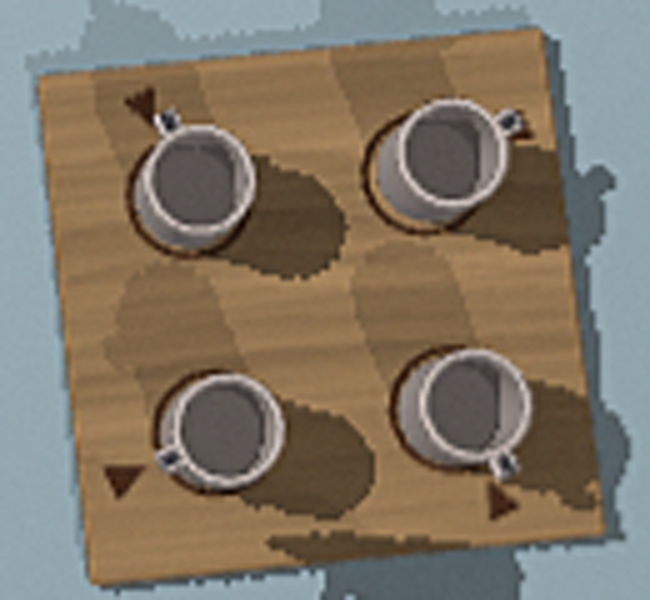

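All lips point at their darts, with offsets of 4 mm or less. Handing in.

```bash
python3 -c "
from station import *
print(job_done())"
```

```text
the job is handed in; nothing more can be done
None
```

I finished the job and handed it in at about 62 s of the 210 s allowed; no verdict was reported. I slid the cover open to its stop and laid all four lids in the bay. Each pot was then lifted, turned and set down in its ring, and the cover was slid shut to its stop.

**Last checks:**
- **Pots:** all stand upright within about 4 mm of their ring centres (limit 12 mm). Lips are within about 0.06 rad of their darts (limit 0.2 rad).
- **Lids:** all four were visible in the bay just before the cover was closed.
- **Cover:** it travelled about 145 mm, pressed on the end stop with about 30 N, and looks flush in the side view.
- **Other things on the table:** I saw no movement in the pictures, but did not measure it.

**What failed or disagreed:**
- **Finger height:** the visible fingertips sat about 15 mm above the reported TCP height. Because of this, my first grasp of the cover grip closed on nothing. I set heights from the pictures after that.
- **Missed lid:** one lid grasp also closed on nothing, because the arm drifted up and sideways as the fingers closed. The second try held.
- **Knocked pot:** the pot at the near-left ring (in the top view) was found about 40 mm off its ring partway through. I measured it again and moved it back.
- **Tool tilt:** the tool drifted off vertical during the run, up to about 0.1 rad.
- **Upper-right dart:** the two views differed by about 0.07 rad on its direction, because a pot partly hid it. The later top view agreed with the angle I used.

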